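Put the stirrer's battery on charge

ROBOT

A 6-joint arm with a two-finger parallel gripper is mounted at the origin on the work surface. World frame = base frame: x ahead of the robot, y to its left, z up, the work surface at z = 0. Lengths are in mm, angles in rad, forces in N, time in s.
With the tool pointing down it reaches from about 350 to 875 mm from the base axis. Payload 4.2 kg.
Tool frame: the origin (TCP) lies on the centre line of the jaws, within the pads' length; the fingertips stand 25 mm ahead of it and the grasp point (between the pads) lies 6 mm ahead of it; z points along the fingers, y is the direction in which the jaws open and shut (so a half turn about z gives the same grasp; the last joint's range is limited). The gripper opens to 85 mm and grips with 20 to 120 N. Pads are 22 mm wide; open, the fingers measure 114 mm over their backs; the gripper's body (76 mm by 85 mm) begins 54 mm behind the grasp point. The pads swing forward as they close: fully open they stand 13 mm farther back than shut.
Start: joints at [1.607, 0.385, 0.008, 0, -1.194, -0.259], TCP at [138.069, 609.538, 256.312] pointing down, gripper open.
Joint ranges: [-3.14, 3.14], [-1.21, 2.06], [-1.07, 1.41], [-3.16, 2.05], [-2.99, -0.16], [-3.1, 3.1]. Speed limits (rad/s): [2.79, 2.79, 3.14, 3.14, 3.14, 3.14].

INTERFACE

Orientations are given as a unit quaternion [x, y, z, w].
In Python, from bench import arm gives the robot as it stands.
- The arm moves only by the tool drive_tool, never from a script. Its argument "plan" is a list of rows, each a list of 2 entries, a list of its own where there are three numbers: the shift along the tool's x, y, z in m, then the turn about the tool's z in degrees. A call has 1 to 12 rows; each row shifts and turns the commanded pose from where the row before left it, along the tool's axes as they then stand; what a row does not reach is not made up. A row lasts 1/8 s, in which the tool goes at most 62.5 mm and 10.7 degrees, less where a joint would pass 70% of its speed; a pose out of reach is approached as far as the arm can. A call with a gripper value outside its range is refused whole. "fingers" is the closure, from -1 (fully open) to 1 (shut), so that 0 is half open, set as the call begins (left out, the last holds). The fingers move at their own pace and stop on an object; the grip force is fixed at half the most. Time passes only in rows, so rows that do not move let the fingers close. It gives the time, the measured TCP pose, the force and the opening at its end, in the units of the state.
- arm.read_state(): the state, without advancing time (a new reading comes with each control period).
- arm.get_image(name): name is "scene" or "top" or "wrist"; returns a dict with "image" (420x560x3 uint8, red, green, blue), "K" (3x3 intrinsics, pixels), "dist" ([k1, k2, p1, p2, k3] as OpenCV has them; the pictures are not rectified), "R" (3x3) and "t" (3): a world point X has camera coordinates R X + t. Camera axes: x right, y down, z forward; pixel columns grow to the right and rows downward; lengths in mm; the calibration is good to about 2 mm. A picture is of the moment at which its call begins. There is no depth.
- arm.job_done(): hands the job in, once; it reports no verdict.
The state is a dict: "clock": time; "joints": joint angles; "joint_vel": joint speeds; "joint_efforts": joint torques, N m; "position": TCP position; "ee_rot": TCP orientation; "contact_force": force on the tool from outside, world axes, zero at the start; "wrist_torque": the same for the moment, N m; "gripper_width": finger opening in mm.
Only numpy, scipy, OpenCV 4.12 (cv2) and the standard library are available. Lean on these libraries where they do the work, as an engineer would, in place of code of your own. Each camera call takes 0.05 s, during which the arm holds its last target.

TASK

Put the stirrer's battery block on charge: pick it up and gently rock it into the pocket of the charging dock, the end with the brass contacts first and low against the dock's sprung contact plate, pushing the plate back until the other end can drop behind the opposite wall, so that the block ends fully home, flat on the pocket floor. Push the plate only as hard as its spring asks, do not ram it against its stop or force a jammed block; let go of it when it is in, and leave the other things on the bench where they stand.

Things in the scene. Friction and masses are not known exactly. Their poses are not given: they have to be found in the camera images.
- battery: Battery block to be charged: grey plastic, 80 mm long (x), 40 wide (y), 46 high (z), about 0.3 kg, standing flat on the bench. Origin: centre of its underside. -x end = toe (brass contacts), +x end = heel (thumb ridge). A dark line runs round it 30 mm up. Take it by its two long sides; all above 14 mm stays clear of the dock when seated.
- battery_toe (a point): Middle of the lower edge of the block's toe end, 40 mm from its origin along its -x; axes as the block's. The toe has two brass contact strips on its end face and on its top edge.
- battery_heel (a point): Middle of the lower edge of the block's heel end, 40 mm from its origin along its +x; axes as the block's. On top near the heel lies a black thumb ridge, 10 mm (x) by 26 mm (y), 3 mm high, centred 31 mm from the block's middle.
- dock: Base plate of the charging dock, fixed to the bench: black, 176 mm (x) by 104 mm (y), 6 mm thick; origin at the centre of its underside, z up. On it sits a fixed grey cradle, 150 by 92 mm, top 28 mm above the bench, with one open pocket. The cradle was clamped off the base's centre by up to 12 mm along x (unknown, differs each time, not in this pose); across it is true.
- dock_bay (a point): Nominal centre of the pocket floor, 14 mm above the bench; axes as the dock's. The real pocket lies up to 12 mm off along x. Pocket: 14 mm deep (rim 28 mm above the bench), 43 mm wide (y -21.5 to +21.5, with 3 mm 45-degree lead-ins at the long rims). Heel end (+x): fixed square wall 40 mm from the pocket's centre. Toe end (-x): steel contact plate on a spring.
- dock_toe_end (a point): Fixed point on the base: nominal middle of the contact plate's upper edge, untouched, 36.5 mm to -x of dock_bay, at rim height; shifted like the pocket. Plate 38 mm wide, square edge, brass strips. Free pocket 76.5 mm, shorter than the block: seated pushes it back 3.5 mm, rocking flat needs about 5, stop at 6.2. Spring: 2 N at first touch plus 1.5 N per mm (11.5 N at the stop; over 20 N bends it).
- adaptor: Bystander: a mains adaptor, grey plastic brick 100 x 54 x 34 mm with a vent pattern on top and a small plug at one end, no brass, no ridge. Origin: centre of underside.
- beaker: Bystander: empty glass beaker, 72 mm across, 95 mm high. Origin: centre of underside.
- amber: Bystander: amber glass bottle with white cap, 72 mm across, 170 mm high. Origin: centre of underside.
- pot: Bystander: white sample pot with a metal lid, 68 mm across, 72 mm high. Origin: centre of underside.
- pot2: Bystander: white sample pot with a blue lid, 68 mm across, 72 mm high. Origin: centre of underside.
- spoon: Bystander: steel sampling spoon lying flat, 150 mm long.
Not all that is in view belongs to the job. What is shaped like the battery but blue or red is not meant.

How it is judged (in metres and radians):
On the way, in this order (a step that is already met when the one before it is completed fails the run):
1. the battery block is lifted clear of the bench (height (world z) of battery above 0.04 m), for 0.1 s.
2. the toe is down in the pocket at the contact plate while the heel is still up (z of battery_toe in the frame of dock_bay below 0.011 m and x of battery_toe in the frame of dock_bay between -0.062 and -0.016 m and y of battery_toe in the frame of dock_bay between -0.005 and 0.005 m and angle between battery's own z axis and vertical above 0.05 rad), for 0.05 s.
At the end, for the whole second after the job is handed in: Block released and at rest in the pocket, toe to the contact plate: both lower end edges within 2.5 mm of the pocket floor, tilted under 0.05 rad, its toe 40 mm (within 15 mm, as the cradle may be offset) to -x of dock_bay, within 4 mm across (z of battery_toe in the frame of dock_bay between -0.003 and 0.0025 m and z of battery_heel in the frame of dock_bay between -0.003 and 0.0025 m and x of battery_toe in the frame of dock_bay between -0.055 and -0.025 m and y of battery in the frame of dock_bay between -0.004 and 0.004 m and angle between battery's own z axis and vertical below 0.05 rad and linear speed of battery below 0.01 m/s); the robot touches nothing.
It fails at once if the sprung contact plate is pushed with more than 20 N: rammed against its stop (contact force between battery and contact_plate above 20 N).
It fails at once if the block and the dock press on one another with more than 50 N, all contacts added up (the seated spring alone makes about 16 N) (contact force between battery and cradle above 50 N).
It fails at once if a bystander is moved by more than 25 mm (distance of any of adaptor, beaker, amber, pot, pot2, spoon from where it was at the start of the episode above 0.025 m).
It also fails if it takes over 72 s, if anything falls off the work surface, if the arm or the gripper's body presses on something with over 40 N, if the wrist force passes 120 N, or if a joint passes its speed limit or range.

## Working session

There is one attempt and no reset: what is moved stays moved. The work goes in short steps, Python scripts to look and compute and a tool call to move; the robot and the scene stay as the last step left them, time stands still between calls to the robot, and variables do not carry over. Pictures are saved under pics/ and viewed, and the job is handed in when it is done.

Besides the shell and the picture viewer there is one more tool, called by a JSON object that holds its "method" and its "body", one argument or row to a line. drive_tool: Moves the arm, as the interface text tells. Its arguments: {"type":"object","properties":{"plan":{"type":"array"},"fingers":{"type":"number"}},"required":["plan"]}

```bash
ls; mkdir -p pics
python3 - <<'E'
from bench import arm
import cv2
print(arm.read_state())
for n in ["scene","top","wrist"]:
    d=arm.get_image(n)
    cv2.imwrite(f"pics/{n}0.png",d["image"][:,:,::-1])
    print(n,d["K"],d["dist"],d["R"],d["t"])
E
```

```text
pics
{'clock': 0.0, 'joints': array([ 1.60658062e+00,  3.85546157e-01,  6.61703134e-03, -4.83931616e-04,
       -1.19397852e+00, -2.58570221e-01]), 'joint_vel': array([-5.73215728e-05, -3.17401310e-04, -6.04250430e-04,  1.13229472e-03,
        2.73990806e-04,  9.36242215e-04]), 'joint_efforts': array([-4.27756404e-04, -3.92293739e+01,  1.88399398e+01,  4.18603197e+00,
       -4.64806959e-03,  5.60996966e-06]), 'position': array([137.97621496, 609.03920105, 255.22658526]), 'ee_rot': array([ 9.93791710e-01, -1.11251391e-01, -6.76551406e-05,  1.07722804e-03]), 'contact_force': array([ 0.23662162,  0.82349577, -0.16665691]), 'wrist_torque': array([ 0.01230167,  0.02565916, -0.02221521]), 'gripper_width': 85.4300413293432}
scene [[497.51307186   0.         277.14211787]
 [  0.         497.51307186 204.80455654]
 [  0.           0.           1.        ]] [-0.10858975  0.          0.          0.          0.        ] [[ 0.8775225   0.47931343  0.01459114]
 [ 0.40098722 -0.71675663 -0.57049906]
 [-0.26298956  0.50647662 -0.82116863]] [-462.41342536 -234.01920518 1399.75245965]
top [[412.57300431   0.         280.49312586]
 [  0.         412.57300431 203.01667994]
 [  0.           0.           1.        ]] [-0.11756085  0.          0.          0.          0.        ] [[-6.45312771e-03 -9.99978200e-01 -1.39864128e-03]
 [-9.78033542e-01  6.60291637e-03 -2.08342968e-01]
 [ 2.08347661e-01  2.34543001e-05 -9.78054830e-01]] [-65.70970223 580.77015021 881.94254728]
wrist [[328.40119629   0.         287.66635061]
 [  0.         328.40119629 205.98949831]
 [  0.           0.           1.        ]] [-0.0270656  0.         0.         0.         0.       ] [[-0.22032467 -0.97542444  0.00204936]
 [-0.93031749  0.21076671  0.30014458]
 [-0.2932003   0.0642227  -0.95389152]] [623.94952205 -38.26663858 381.09681016]
```

View pics/scene0.png

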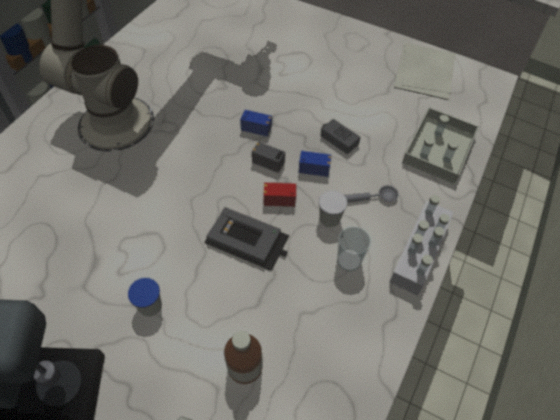

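View pics/top0.png

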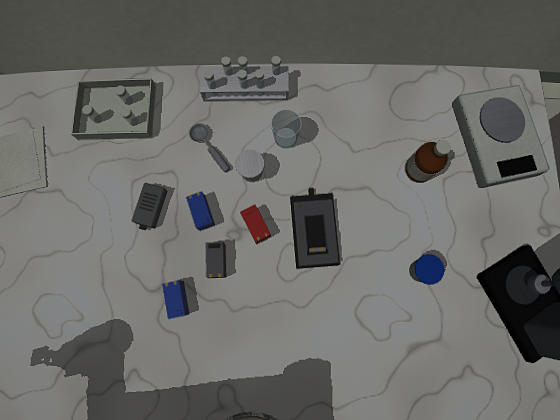

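View pics/wrist0.png

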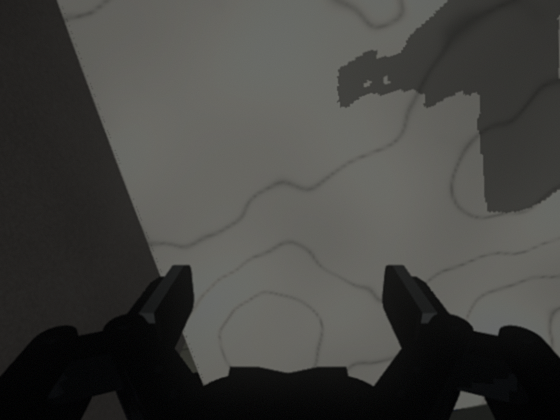

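Scene/top: candidates for the battery are the grey block (top 216,260; scene 268,157), the adaptor with vents (top 151,205), two blue blocks (200,211; 176,298) and a red one (255,224). The dock is at (316,231). By its colour and brass, I pick the grey block at (216,260) and check it in a close crop.

Run:
```python
import cv2, numpy as np
t=cv2.imread("pics/top0.png"); s=cv2.imread("pics/scene0.png")
def g(c): return np.clip(255*(c/255.)**0.5,0,255).astype(np.uint8)
a=cv2.resize(g(t[235:285,190:240]),(400,400),interpolation=cv2.INTER_CUBIC)
b=cv2.resize(g(t[180:280,270:360]),(360,400),interpolation=cv2.INTER_CUBIC)
cv2.imwrite("pics/crop1.png",np.hstack([a,b]))
b=cv2.resize(g(s[135:180,240:300]),(400,300),interpolation=cv2.INTER_CUBIC)
c=cv2.resize(g(s[200:275,195:295]),(400,300),interpolation=cv2.INTER_CUBIC)
cv2.imwrite("pics/crop2.png",np.hstack([b,c]))
```

```text
(no output)
```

View pics/crop1.png

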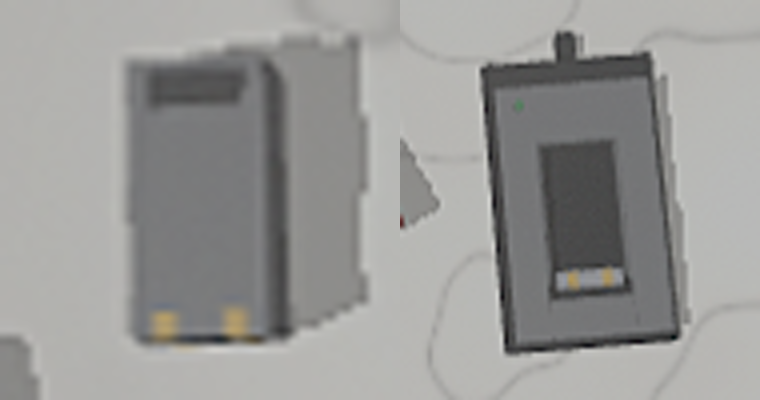

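View pics/crop2.png

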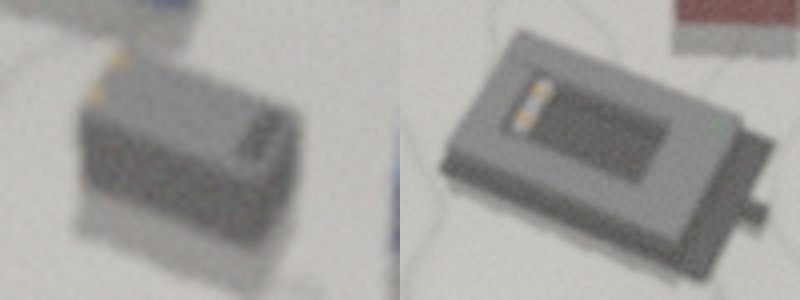

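The crop confirms it: grey block at top (216,260), two brass strips at its near end (image bottom, toward the robot) and the black ridge at the far end. The dock's contact plate, with brass, is also at the robot side of its pocket (top ≈ 316,250). Next I measure both in the top view.

```bash
cat > h.py <<'E'
import numpy as np, cv2
def ray(d,uv):
    u=cv2.undistortPoints(np.array(uv,float).reshape(-1,1,2),d["K"],np.array(d["dist"])).reshape(-1,2)
    r=np.c_[u,np.ones(len(u))]@d["R"]     # R^T v
    return -d["R"].T@d["t"], r
def plane(d,uv,z):
    c,r=ray(d,uv); return c+r*((z-c[2])/r[:,2])[:,None]
def proj(d,X):
    X=np.array(X,float).reshape(-1,3)
    rv,_=cv2.Rodrigues(np.array(d["R"]))
    return cv2.projectPoints(X,rv,np.array(d["t"]),d["K"],np.array(d["dist"]))[0].reshape(-1,2)
def gam(c): return np.clip(255*(c/255.)**0.5,0,255).astype(np.uint8)
E
python3 - <<'E'
from bench import arm
from h import *
d=arm.get_image("top"); g=cv2.cvtColor(d["image"],cv2.COLOR_RGB2GRAY)
np.set_printoptions(precision=1,suppress=True)
print(g[260,195:240]); print(g[235:290,214])
print("dock",g[231,285:350]);print(g[185:275,300]); print(g[185:275,317])
# battery corners from crop (scale 8, offset 190,235), centre-of-pixel corrected
b=np.array([(128,62),(266,62),(276,338),(136,340)])/8+[189.5,234.5]
B=plane(d,b,46); print("battery top",B, B.mean(0))
k=np.array([(540,143),(612,141),(629,291),(552,298)])-[400,0]
k=k/4+[269.5,179.5]
P=plane(d,k,28);print("pocket",P,P.mean(0))
o=np.array([(483,68),(650,54),(680,338),(507,352)])-[400,0]
O=plane(d,o/4+[269.5,179.5],6);print("base",O,O.mean(0))
E
```

```text
[126 124 126 125 126 126 126 126 127 133 104  61  58  59  59  59  59  59
  59  59  59  59  58  60  59  59  59  63  36  24  32  75  81  79  78  79
  79  79  77  71 134 137 133 132 132]
[129 128 130 129 130 135 111  73  39  27  28  29  24  52  61  60  58  57
  59  59  59  59  60  60  59  59  60  59  60  59  59  59  59  60  60  60
  59  60  60  60  60  64  16 119 133 130 128 127 128 128 128 128 128 128
 128]
dock [133 132 132 132 133 133 135 150   4  20  16  56  55  55  54  55  55  54
  56  56  46  24  18  19  24  24  21  22  22  22  22  23  22  21  22  22
  22  22  21  24  50  52  54  54  55  54  54  54  54  54  32  29  84  75
  84 143 136 134 133 133 133 133 134 133 134]
[132 132 131 131 131 130 123 118 126 140 100  11  24  24  26  23  37  54
  57  55  53  46  50  57  55  54  55  54  55  55  55  54  54  55  55  55
  55  55  55  56  54  54  55  55  54  55  55  55  54  55  54  55  55  55
  55  54  55  55  55  55  55  56  56  56  56  56  56  56  56  56  56  56
  56  57  56  56  57  56  58  59  45  26  12  84 132 137 132 121 117 120]
[129 129 130 130 131 131 132 136 123  69  16  22  24  25  20  42  57  56
  54  55  55  54  54  54  54  55  54  55  56  48  33  22  21  22  22  22
  22  21  22  23  21  21  22  21  23  22  22  21  23  21  21  22  22  20
  21  21  22  24  21  22  21  15  48  78  85  87  59  22  13  46  57  55
  54  54  55  55  55  55  59  38  18   3 124 139 134 132 133 132 132 132]
battery top [[492.9 102.7  46. ]
 [492.8  63.   46. ]
 [414.7  58.8  46. ]
 [414.1  98.4  46. ]] [453.6  80.7  46. ]
pocket [[ 557.6 -125.9   28. ]
 [ 558.4 -168.3   28. ]
 [ 470.1 -175.9   28. ]
 [ 466.4 -131.2   28. ]] [ 513.1 -150.3   28. ]
base [[ 608.1  -93.4    6. ]
 [ 616.2 -195.3    6. ]
 [ 444.  -207.8    6. ]
 [ 436.8 -105.6    6. ]] [ 526.3 -150.5    6. ]
```

{"method": "drive_tool", "body": {
  "plan": [
    [[0,0,0],-8],
    [[0,0,0],-8],
    [[0.024,0.045,0],0],
    [[0.024,0.045,0],0],
    [[0.024,0.045,0],0],
    [[0.024,0.045,0],0],
    [[0.024,0.045,0],0],
    [[0.024,0.045,0],0],
    [[0.024,0.045,0],0],
    [[0.024,0.045,0],0],
    [[0.024,0.045,0],0],
    [[0.024,0.045,0],0]
  ],
  "fingers": -1
}}

```text
clock: 1.7
position: [403.6, 172.3, 256.5]
ee_rot: [1.0, 0.028, 0.0, -0.0]
contact_force: [1.1, 0.2, -0.4]
gripper_width: 85.2
```

{"method": "drive_tool", "body": {
  "plan": [
    [[0.0115,0.041,0.005],-1],
    [[0.0115,0.041,0.005],0],
    [[0.0115,0.041,0.005],0],
    [[0.0115,0.041,0.005],0],
    [[0.0115,0.041,0.005],0],
    [[0.0115,0.041,0.005],0],
    [[0.0115,0.041,0.005],0],
    [[0.0115,0.041,0.005],0],
    [[0,0,0],0],
    [[0,0,0],0],
    [[0,0,0],0]
  ]
}}

```text
clock: 3.08
position: [518.1, -146.0, 216.6]
ee_rot: [0.999, 0.038, 0.0, -0.0]
contact_force: [-0.2, -0.1, 0.8]
gripper_width: 85.3
```

Run:
```python
from bench import arm
from h import *
import pickle
d=arm.get_image("wrist"); s=arm.read_state(); print(s["position"],s["ee_rot"])
pickle.dump(d,open("w1.pkl","wb"))
cv2.imwrite("pics/w1.png",gam(d["image"][:,:,::-1]))
```

```text
[ 518.23545857 -145.90492539  216.68798179] [ 9.99291308e-01  3.76403360e-02  2.92661578e-04 -3.07964454e-05]
```

View pics/w1.png

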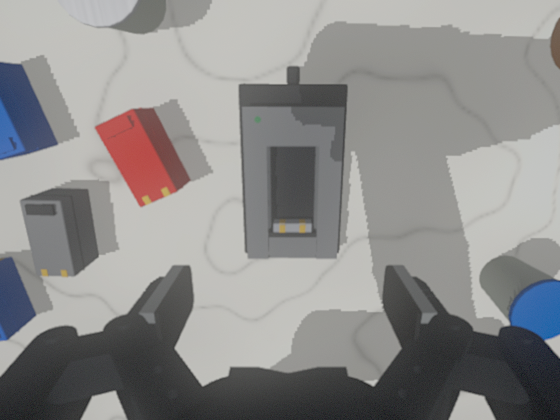

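The wrist view shows the dock at (293,175) with its pocket over x 270–318, y 147–236 and the contact plate (brass) at y≈227. The battery is at (57,232), with its toe strips at y≈272. I zoom for corners.

Run:
```python
import cv2,numpy as np
im=cv2.imread("pics/w1.png")
a=cv2.resize(im[75:265,235:355],(480,760),interpolation=cv2.INTER_CUBIC)
a=a[:, :][0:600] if 0 else a
cv2.imwrite("pics/w1a.png",np.hstack([cv2.resize(im[135:245,260:330],(382,600),interpolation=cv2.INTER_CUBIC),cv2.resize(im[180:285,15:105],(400,467),interpolation=cv2.INTER_CUBIC) if 0 else cv2.copyMakeBorder(cv2.resize(im[180:285,15:105],(400,467),interpolation=cv2.INTER_CUBIC),0,133,0,0,0)]))
g=cv2.cvtColor(im,cv2.COLOR_BGR2GRAY)
print("row190",g[190,238:350]);print("col292",g[75:265,292]);print("col258",g[80:265,258]);print("col 303",g[75:265,303])
```

```text
row190 [194 194 195 190 150 102 100 125 132 132 132 131 130 129 130 130 129 129
 130 130 129 130 129 129 128 127 128 128 126 116 107 105  98  82  73  73
  74  73  78  82  79  81  81  78  80  80  76  78  79  77  77  76  77  74
  75  78  73  75  75  74  74  75  76  76  77  75  73  73  76  74  74  73
  77  76  76  76  90 109 114 115 121 124 125 125 124 125 124 124 124 125
 125 125 125 125 124 124 125 125 125 126 126 123  99  89 123 146 149 148
 148 148 146 157]
col292 [ 91  92  92  90  89  89  88  87  81  82  85  87  87  86  85  86  84  84
  83  82  84  82  82  82  81  82  82  79  78  71  73  83  96 100  99  98
  97  99 109 119 123 123 124 124 124 124 124 124 124 124 124 124 124 125
 124 124 123 125 123 124 123 123 124 125 123 124 123 124 122 124 118  99
  81  72  74  76  77  74  76  77  75  74  74  76  74  75  74  76  74  74
  74  76  77  75  74  75  73  75  75  75  74  75  74  76  76  74  75  75
  77  74  74  75  73  77  75  75  74  75  74  76  76  75  76  74  73  74
  76  78  77  78  78  78  78  77  78  78  79  78  79  80  79  76  72  77
  90  95  96 101 125 145 153 153 152 153 153 1
[... 980 characters left out ...]
4
  77  73  73  74  73  76  72  68  74  69  71  72  70  80  94  98  98  97
  98  98  98  98  97  98  97  97  97  97  97  98  95  95 109 121 124 124
 123 123 124 123 122 124 123 123 122 123 122 123 123 124 123 123 118 100
  78  70  76  75  74  74  74  73  70  73  73  73  75  74  74  72  73  75
  74  74  71  74  74  73  73  72  74  74  73  76  74  73  74  76  75  75
  75  74  77  74  74  77  73  75  74  74  76  75  74  76  76  76  75  75
  75  77  77  75  77  76  78  77  77  76  76  77  80  75  78  74  74  79
  89  98  97 111 136 146 149 152 153 153 152 155 152 130  96  82  87  93
 114 127 127 129 128 127 128 128 128 129 128 128 130 129 129 129 129 128
 128 129 146 176 192 192 191 192 192 192]
```

View pics/w1a.png

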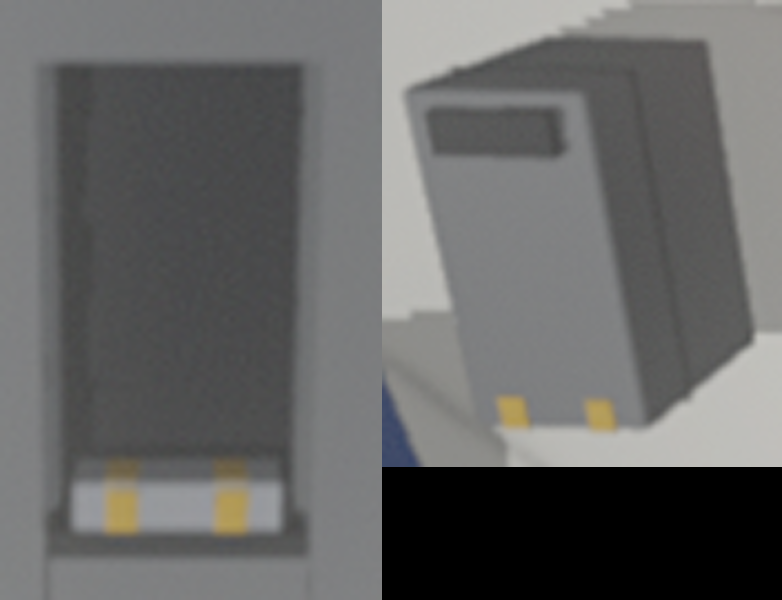

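Run:
```python
import pickle
from h import *
np.set_printoptions(precision=1,suppress=True)
d=pickle.load(open("w1.pkl","rb"))
s=382/70; f=lambda p:np.array(p)/s+[259.5,134.5]
P=plane(d,f([(180,63),(177.5,480),(38,63),(321,63),(72,480),(283,480),(47,555),(308,555)]),28); print(P)
h,t=P[0,:2],P[1,:2]; print(np.linalg.norm(h-t),np.degrees(np.arctan2(*(h-t)[::-1])))
s2=400/90; q=np.array([(405,92),(583,92),(646,427),(478,420)])-[382,0]
B=plane(d,q/s2+[14.5,179.5],46);print(B,B.mean(0))
for a,b in((3,0),(2,1)): v=B[b]-B[a]; print(np.degrees(np.arctan2(v[1],v[0])),np.linalg.norm(v))
q=np.array([(246,85),(346,85),(339,258),(247,258)])
print(plane(d,[(239,86),(347,86)],6))
```

```text
[[ 557.6 -147.7   28. ]
 [ 482.3 -153.3   28. ]
 [ 555.8 -123.7   28. ]
 [ 559.4 -171.6   28. ]
 [ 480.9 -134.1   28. ]
 [ 483.8 -172.5   28. ]
 [ 465.8 -130.4   28. ]
 [ 469.4 -178.6   28. ]]
75.4780497461783 4.253640677798882
[[491.4 103.   46. ]
 [494.3  64.5  46. ]
 [415.6  60.8  46. ]
 [414.1  99.6  46. ]] [453.9  82.   46. ]
2.507544730948182 77.41729850034241
2.6610168872245303 78.79207952717819
[[ 607.3  -93.3    6. ]
 [ 615.1 -195.2    6. ]]
```

{"method": "drive_tool", "body": {
  "plan": [
    [[0,0,0],1.6],
    [[-0.009,-0.0384,0.01],0],
    [[-0.009,-0.0384,0.01],0],
    [[-0.009,-0.0384,0.01],0],
    [[-0.009,-0.0384,0.01],0],
    [[-0.009,-0.0384,0.01],0],
    [[-0.0086,-0.0382,0.01],0],
    [[0,0,0.02],0],
    [[0,0,0.02],0],
    [[0,0,0],0],
    [[0,0,0],0],
    [[0,0,0],0]
  ]
}}

```text
clock: 4.62
position: [454.8, 81.0, 117.2]
ee_rot: [1.0, 0.023, 0.001, -0.0]
contact_force: [0.7, -0.8, 0.2]
gripper_width: 85.6
```

Run:
```python
from bench import arm
from h import *
import pickle
d=arm.get_image("wrist"); s=arm.read_state(); print(s["position"],s["ee_rot"])
pickle.dump(d,open("w2.pkl","wb"))
im=gam(d["image"][:,:,::-1])
cv2.imwrite("pics/w2.png",cv2.resize(im[100:400,160:430],(540,600),interpolation=cv2.INTER_CUBIC))
```

```text
[454.70450278  80.88791699 117.14348307] [ 9.99737860e-01  2.28763274e-02  8.46753606e-04 -4.08996936e-04]
```

View pics/w2.png

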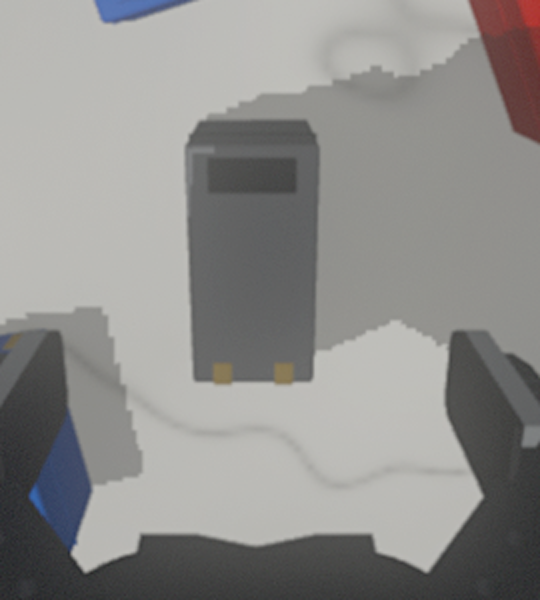

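The wrist view shows the block's top face with its heel edge at crop y≈147 (187–319) and its toe edge at y≈381 (194–313). That is brass strips low in the image and ridge at the top, centred between the fingers.

Run:
```python
import pickle
from h import *
np.set_printoptions(precision=1,suppress=True)
d=pickle.load(open("w2.pkl","rb"))
q=np.array([(187,147),(319,147),(313,381),(194,382)])/2+[159.75,99.75]
B=plane(d,q,46);print(B,B.mean(0))
for a,b in((3,0),(2,1)): v=B[b]-B[a]; print(np.degrees(np.arctan2(v[1],v[0])),np.linalg.norm(v))
```

```text
[[491.9 102.7  46. ]
 [493.7  64.   46. ]
 [415.4  60.   46. ]
 [413.2  99.3  46. ]] [453.5  81.5  46. ]
2.5340917254108803 78.78315514081383
2.8931784383598678 78.39133180575908
```

{"method": "drive_tool", "body": {
  "plan": [
    [[-0.001,-0.0006,0.02],0],
    [[0,0,0.02],0],
    [[0,0,0.02],0],
    [[0,0,0.015],0],
    [[0,0,0],0],
    [[0,0,0],0],
    [[0,0,0],0]
  ]
}}

```text
clock: 5.55
position: [453.7, 81.5, 42.1]
ee_rot: [1.0, 0.023, 0.001, -0.0]
contact_force: [0.2, 0.7, 0.9]
gripper_width: 85.6
```

{"method": "drive_tool", "body": {
  "plan": [
    [[0,0,0],0],
    [[0,0,0],0],
    [[0,0,0],0],
    [[0,0,0],0],
    [[0,0,0],0],
    [[0,0,0],0],
    [[0,0,0],0],
    [[0,0,0],0]
  ],
  "fingers": 1
}}

```text
clock: 6.55
position: [453.5, 81.5, 41.7]
ee_rot: [1.0, 0.023, 0.0, -0.0]
contact_force: [-1.8, 0.2, 6.1]
gripper_width: 39.5
```

{"method": "drive_tool", "body": {
  "plan": [
    [[0,0,-0.01],0],
    [[0,0,-0.02],0],
    [[0,0,-0.02],0],
    [[0,0,-0.02],0],
    [[0,0,0],0],
    [[0,0,0],0],
    [[0,0,0],0]
  ]
}}

```text
clock: 7.42
position: [452.5, 80.9, 110.3]
ee_rot: [1.0, 0.023, -0.001, 0.0]
contact_force: [0.6, 0.5, -2.6]
gripper_width: 39.1
```

Run:
```python
from bench import arm
from h import *
import pickle
d=arm.get_image("wrist"); s=arm.read_state(); print(s["position"],s["ee_rot"],s["contact_force"],s["wrist_torque"])
e=arm.get_image("scene")
pickle.dump(d,open("w3.pkl","wb"));pickle.dump(e,open("s3.pkl","wb"))
im=gam(d["image"][:,:,::-1])
a=cv2.resize(im[100:400,160:430],(400,444),interpolation=cv2.INTER_CUBIC)
print(proj(e,[453,81,80]))
b=cv2.resize(gam(e["image"][:,:,::-1])[90:190,220:310],(400,444),interpolation=cv2.INTER_CUBIC)
cv2.imwrite("pics/w3.png",np.hstack([a,b]))
```

```text
[452.63818868  80.99123201 110.39253926] [ 9.99737489e-01  2.28859663e-02 -9.83223617e-04  4.67373391e-04] [-0.108109    0.53717143 -3.59792589] [-0.04687463 -0.02764579  0.03272129]
[[267.29395936 143.0879277 ]]
```

View pics/w3.png

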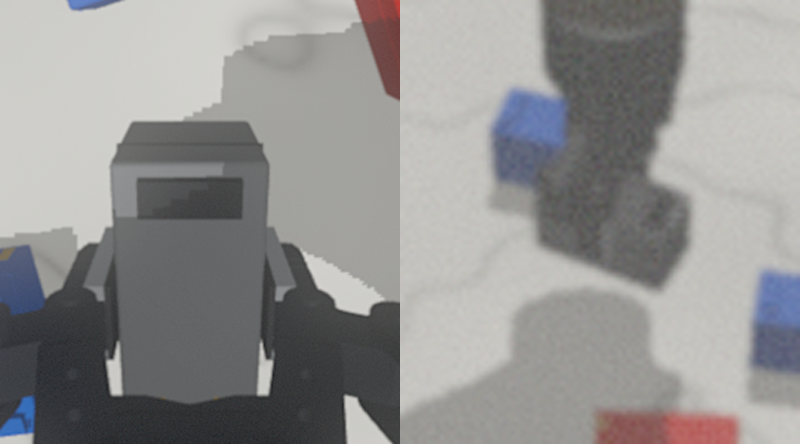

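The block is held and level, both pads on its long sides, with the ridge at the far end. I carry it to just above the dock.

{"method": "drive_tool", "body": {
  "plan": [
    [[0,0,-0.012],-1.5],
    [[0.0069,0.0294,0],0],
    [[0.0069,0.0294,0],0],
    [[0.0069,0.0294,0],0],
    [[0.0069,0.0294,0],0],
    [[0.0069,0.0294,0],0],
    [[0.0069,0.0294,0],0],
    [[0.0069,0.0294,0],0],
    [[0.0067,0.0297,0],0],
    [[0,0,0.01],0],
    [[0,0,0],0],
    [[0,0,0],0]
  ]
}}

```text
clock: 9.02
position: [524.8, -149.0, 113.4]
ee_rot: [0.999, 0.037, -0.0, 0.0]
contact_force: [-0.1, -0.3, -2.5]
gripper_width: 39.5
```

Run:
```python
from bench import arm
from h import *
import pickle
d=arm.get_image("wrist"); s=arm.read_state(); print(s["position"],s["ee_rot"],s["contact_force"],s["wrist_torque"])
e=arm.get_image("scene"); t=arm.get_image("top")
pickle.dump([d,e,t],open("p4.pkl","wb"))
im=gam(d["image"][:,:,::-1])
a=cv2.resize(im[120:390,180:400],(390,480),interpolation=cv2.INTER_CUBIC)
c=proj(e,[520,-150,60])[0].astype(int);print(c,proj(t,[520,-150,60]))
b=cv2.resize(gam(e["image"][:,:,::-1])[c[1]-60:c[1]+60,c[0]-50:c[0]+50],(400,480),interpolation=cv2.INTER_CUBIC)
cv2.imwrite("pics/p4.png",np.hstack([a,b]))
```

```text
[ 525.02436149 -148.92518455  113.60218759] [9.99323035e-01 3.67894750e-02 6.99027364e-05 2.91701217e-05] [-0.34756     0.76455344 -2.36382309] [-0.00922631 -0.00385375  0.00590067]
[243 225] [[316.24936322 228.97854774]]
```

View pics/p4.png

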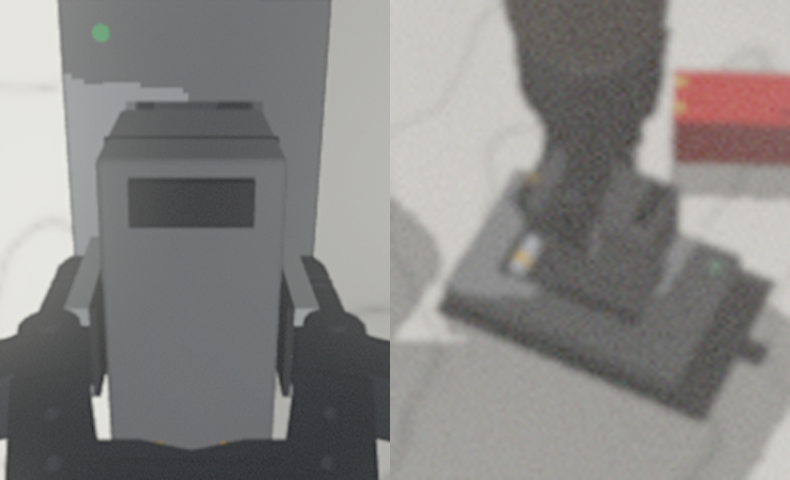

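```bash
python3 - <<'E'
import pickle
from h import *
np.set_printoptions(precision=1,suppress=True)
d,e,t=pickle.load(open("p4.pkl","rb"))
s=390/220; f=lambda p:np.array(p)/s+[179.5,119.5]
u=np.array([.9974,.0724]);n=np.array([-.0724,.9974]);H=np.array([557.8,-147.5])
zt=113.5-41.7+46
for nm,p,z in(("heel top L/R",[(97,158),(286,158)],zt),("cradle sides at y150",[(69,150),(321,150)],28),("rim",[(126,102),(263,102)],28)):
    P=plane(d,f(p),z)[:,:2]; print(nm,P,"along",(P-H)@u,"lat",(P-H)@n)
E
python3 - <<'E'
import cv2
im=cv2.imread("pics/p4.png")
cv2.imwrite("pics/p4z.png",cv2.resize(im[85:180,80:310],None,fx=3.4,fy=3.4,interpolation=cv2.INTER_CUBIC))
E
```

```text
heel top L/R [[ 563.9 -126.8]
 [ 566.8 -165.6]] along [7.6 7.6] lat [ 20.2 -18.7]
cradle sides at y150 [[ 536.1 -103.3]
 [ 542.9 -195.5]] along [-18.5 -18.3] lat [ 45.7 -46.8]
rim [[ 555.6 -123.4]
 [ 559.2 -172.2]] along [-0.5 -0.4] lat [ 24.2 -24.8]
```

View pics/p4z.png

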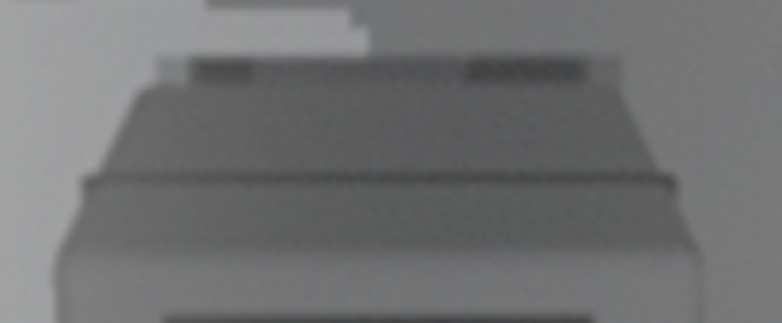

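{"method": "drive_tool", "body": {
  "plan": [
    [[-0.001,0.0011,0.01],0],
    [[0,0,0.01],0],
    [[0,0,0.01],0],
    [[0,0,0.008],0],
    [[0,0,0],0],
    [[0,0,0],0],
    [[0,0,0],0]
  ]
}}

```text
clock: 10.05
position: [524.5, -150.8, 75.7]
ee_rot: [0.999, 0.036, 0.0, 0.0]
contact_force: [-0.2, 0.1, -3.4]
gripper_width: 39.1
```

```bash
cat > look.py <<'E'
import sys
from bench import arm
from h import *
import pickle
nm=sys.argv[1]
np.set_printoptions(precision=2,suppress=True)
d=arm.get_image("wrist"); e=arm.get_image("scene"); t=arm.get_image("top")
s=arm.read_state(); print(s["clock"],s["position"],s["ee_rot"],s["contact_force"],s["wrist_torque"],s["gripper_width"])
pickle.dump([d,e,t],open(nm+".pkl","wb"))
im=gam(d["image"][:,:,::-1])
a=cv2.resize(im[120:390,180:400],(390,480),interpolation=cv2.INTER_CUBIC)
b=cv2.resize(gam(e["image"][:,:,::-1])[175:275,195:295],(400,480),interpolation=cv2.INTER_CUBIC)
cv2.imwrite(f"pics/{nm}.png",np.hstack([a,b]))
E
python3 look.py p5
```

```text
10.2 [ 524.29 -150.81   75.64] [1.   0.04 0.   0.  ] [ 0.38  0.92 -3.62] [ 0.03 -0.01  0.02] 39.722713561721875
```

View pics/p5.png

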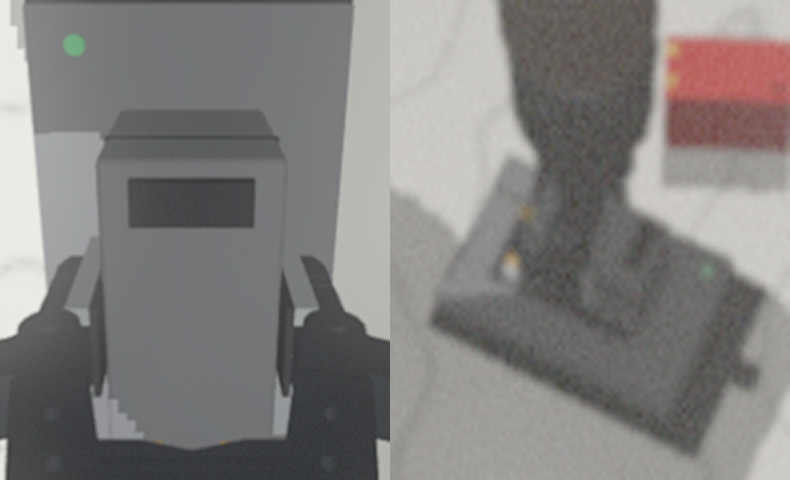

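The block is over the pocket and laterally centred to within 0.5 mm: the wrist view has the cradle edges at 40/345 and the block at 97/286. Next I lower it gently until the heel rests on the far rim.

{"method": "drive_tool", "body": {
  "plan": [
    [[0,0,0.002],0],
    [[0,0,0.002],0],
    [[0,0,0.001],0],
    [[0,0,0.001],0],
    [[0,0,0],0],
    [[0,0,0],0]
  ]
}}

```text
clock: 10.95
position: [524.0, -150.8, 69.7]
ee_rot: [0.999, 0.036, 0.0, 0.0]
contact_force: [-3.3, 0.9, 3.7]
gripper_width: 39.2
```

{"method": "drive_tool", "body": {
  "plan": [
    [[0,0,0.001],0],
    [[0,0,0],0],
    [[0,0,0],0]
  ]
}}

```text
clock: 11.32
position: [523.9, -150.8, 69.6]
ee_rot: [0.999, 0.036, 0.0, 0.0]
contact_force: [-4.8, 1.5, 10.1]
gripper_width: 39.4
```

{"method": "drive_tool", "body": {
  "plan": [
    [[0,0,0.001],0],
    [[0,0,0],0],
    [[0,0,0],0]
  ]
}}

```text
clock: 11.7
position: [523.9, -150.9, 69.5]
ee_rot: [0.999, 0.036, 0.0, 0.0]
contact_force: [-8.7, 2.8, 15.2]
gripper_width: 39.0
```

```bash
python3 look.py p6
python3 - <<'E'
import cv2
from h import *
import pickle
d,e,t=pickle.load(open("p6.pkl","rb"))
a=cv2.resize(gam(e["image"][:,:,::-1])[190:250,200:270],(560,480),interpolation=cv2.INTER_CUBIC)
cv2.imwrite("pics/p6b.png",a)
E
```

```text
11.85 [ 523.85 -150.87   69.51] [1.   0.04 0.   0.  ] [-7.24  2.92 14.3 ] [0.89 1.67 0.  ] 39.0672064627712
```

View pics/p6.png

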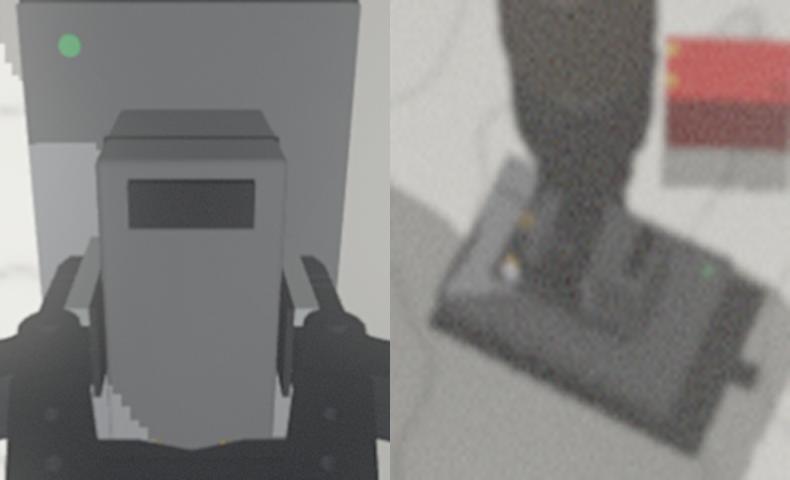

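View pics/p6b.png

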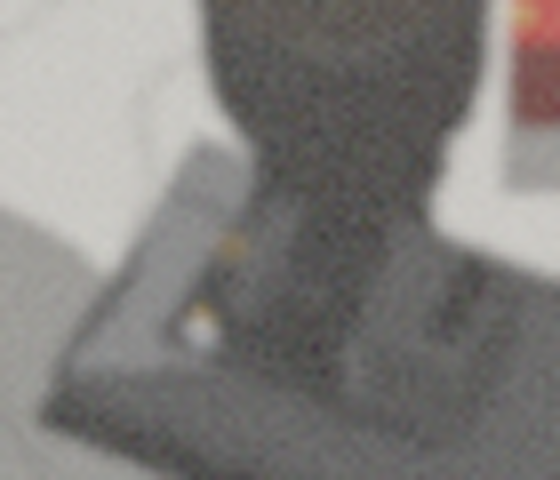

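Contact is on the far rim, and the plate's brass strips are still visible in the scene (225,229 and 229,221), so the toe lies short of the plate. I lift a little, give 1 mm more margin from the plate, then press down in small steps to pivot the toe down in the pads.

{"method": "drive_tool", "body": {
  "plan": [
    [[0,0,-0.003],0],
    [[0.001,0,0],0],
    [[0,0,0.001],0],
    [[0,0,0.001],0],
    [[0,0,0.001],0],
    [[0,0,0.001],0],
    [[0,0,0],0],
    [[0,0,0],0]
  ]
}}

```text
clock: 12.85
position: [525.3, -150.8, 69.4]
ee_rot: [0.999, 0.037, 0.0, 0.0]
contact_force: [-8.7, 3.9, 21.6]
gripper_width: 39.1
```

Run:
```python
from bench import arm
s=arm.read_state();print(s["position"].round(2),s["contact_force"].round(2),s["wrist_torque"].round(2))
```

```text
[ 525.26 -150.77   69.43] [-8.71  3.9  21.55] [1.25 2.01 0.1 ]
```

{"method": "drive_tool", "body": {
  "plan": [
    [[0,0,0.001],0],
    [[0,0,0],0],
    [[0,0,0],0]
  ]
}}

```text
clock: 13.22
position: [525.2, -150.8, 69.3]
ee_rot: [0.999, 0.037, 0.001, 0.0]
contact_force: [-11.3, 4.5, 25.8]
gripper_width: 39.3
```

Run:
```python
from bench import arm
s=arm.read_state();print(s["position"].round(2),s["contact_force"].round(2),s["wrist_torque"].round(2))
```

```text
[ 525.23 -150.8    69.33] [-11.34   4.46  25.83] [1.48 2.49 0.07]
```

29 N of downforce doesn't pivot the block in the full grip, so I ease off the load and slacken the grip in small steps instead.

{"method": "drive_tool", "body": {
  "plan": [
    [[0,0,-0.001],0],
    [[0,0,-0.001],0],
    [[0,0,-0.001],0],
    [[0,0,-0.001],0],
    [[0,0,0],0]
  ]
}}

```text
clock: 13.85
position: [525.4, -150.7, 69.7]
ee_rot: [0.999, 0.036, 0.0, 0.0]
contact_force: [-3.0, 0.4, 5.7]
gripper_width: 39.1
```

{"method": "drive_tool", "body": {
  "plan": [
    [[0,0,0],0],
    [[0,0,0],0],
    [[0,0,0],0],
    [[0,0,0],0]
  ],
  "fingers": 0.14
}}

```text
clock: 14.35
position: [525.4, -150.7, 69.7]
ee_rot: [0.999, 0.036, 0.0, 0.0]
contact_force: [-3.3, 1.3, 6.8]
gripper_width: 39.1
```

Run:
```python
from bench import arm
s=arm.read_state();print(s["position"].round(2),s["contact_force"].round(2),s["wrist_torque"].round(2),s["gripper_width"])
```

```text
[ 525.42 -150.74   69.68] [-3.28  1.33  6.77] [0.42 0.57 0.02] 39.13761062092038
```

{"method": "drive_tool", "body": {
  "plan": [
    [[0,0,0],0],
    [[0,0,0],0],
    [[0,0,0],0]
  ],
  "fingers": 0.11
}}

```text
clock: 14.72
position: [525.4, -150.8, 69.6]
ee_rot: [0.999, 0.036, 0.0, 0.0]
contact_force: [-1.8, 0.8, 5.7]
gripper_width: 38.9
```

{"method": "drive_tool", "body": {
  "plan": [
    [[0,0,0],0],
    [[0,0,0],0],
    [[0,0,0],0]
  ],
  "fingers": 0.09
}}

```text
clock: 15.1
position: [525.4, -150.7, 69.7]
ee_rot: [0.999, 0.036, 0.0, 0.0]
contact_force: [-2.1, 0.6, 6.2]
gripper_width: 38.7
```

```bash
python3 look.py p7
```

```text
15.25 [ 525.39 -150.75   69.69] [1.   0.04 0.   0.  ] [-2.68  1.48  6.6 ] [0.39 0.51 0.04] 39.28938028219186
```

View pics/p7.png

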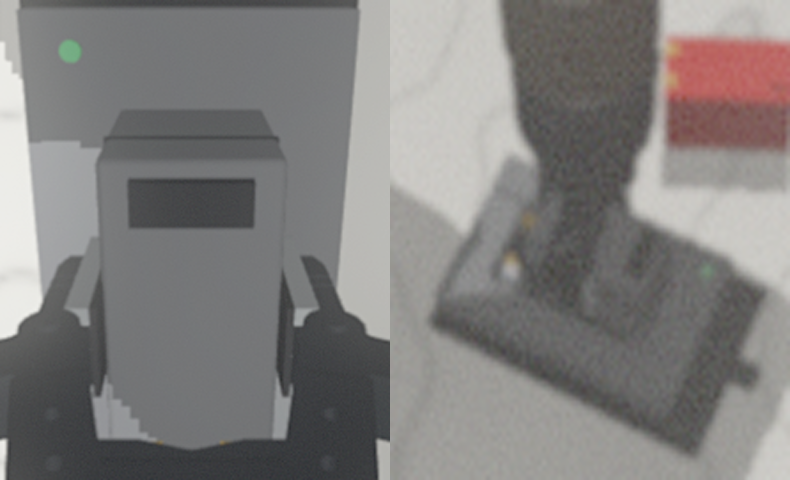

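{"method": "drive_tool", "body": {
  "plan": [
    [[0,0,0],0],
    [[0,0,0],0],
    [[0,0,0],0]
  ],
  "fingers": 0.075
}}

```text
clock: 15.62
position: [525.4, -150.7, 69.5]
ee_rot: [0.999, 0.036, 0.0, 0.0]
contact_force: [-2.3, 1.3, 5.8]
gripper_width: 39.8
```

{"method": "drive_tool", "body": {
  "plan": [
    [[0,0,0],0],
    [[0,0,0],0],
    [[0,0,0],0]
  ],
  "fingers": 0.06
}}

```text
clock: 16.0
position: [525.1, -150.8, 69.0]
ee_rot: [0.999, 0.036, -0.0, 0.0]
contact_force: [1.1, 0.5, 0.2]
gripper_width: 40.0
```

{"method": "drive_tool", "body": {
  "plan": [
    [[0,0,0],0],
    [[0,0,0],0],
    [[0,0,0],0]
  ],
  "fingers": 0.05
}}

```text
clock: 16.38
position: [525.1, -150.7, 69.3]
ee_rot: [0.999, 0.036, 0.0, 0.0]
contact_force: [-0.2, -0.0, -0.7]
gripper_width: 40.7
```

```bash
python3 look.py p8
```

```text
16.525 [ 525.12 -150.73   69.34] [1.   0.04 0.   0.  ] [ 0.28  0.24 -0.05] [ 0.01 -0.02  0.06] 40.674950427666744
```

View pics/p8.png

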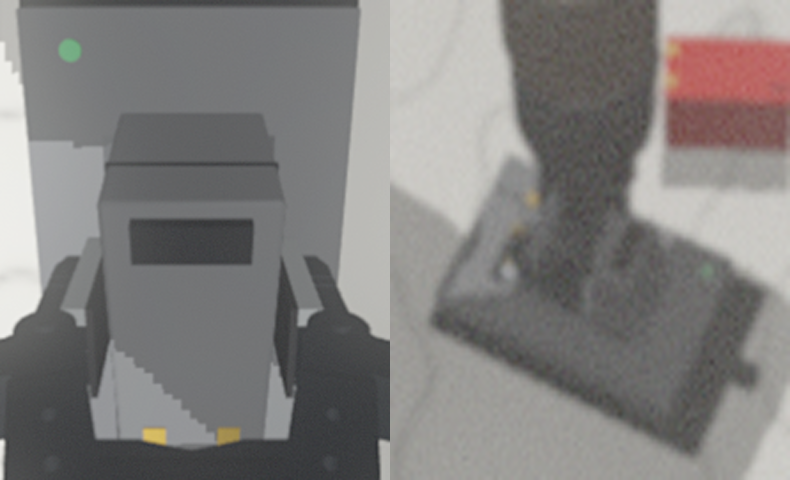

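The toe has dropped into the pocket. In the wrist view the heel's top edge moved from y=160 to 200, and the toe-end brass has come into view at (155,436) and (228,436). I measure the block's pose with PnP from its visible points.

```bash
cat > pnp.py <<'E'
import pickle
from h import *
np.set_printoptions(precision=2,suppress=True)
u=np.array([.9974,.0724,0]);n=np.array([-.0724,.9974,0]);H=np.array([557.8,-147.5,14])
def pose(d,pts):
    s=390/220
    uv=np.array([p[0] for p in pts],float)/s+[179.5,119.5]; X=np.array([p[1] for p in pts],float)
    ok,r,t=cv2.solvePnP(X,uv,d["K"],np.array(d["dist"]),flags=cv2.SOLVEPNP_SQPNP)
    ok,r,t=cv2.solvePnP(X,uv,d["K"],np.array(d["dist"]),r,t,True)
    pr=cv2.projectPoints(X,r,t,d["K"],np.array(d["dist"]))[0].reshape(-1,2)
    Rb=d["R"].T@cv2.Rodrigues(r)[0]; o=d["R"].T@(t.ravel()-d["t"])
    print("resid px",np.abs(pr-uv).max(0)); 
    print("tilt",np.degrees(np.arccos(Rb[2,2])),"x-axis",Rb[:,0],"yaw",np.degrees(np.arctan2(Rb[1,0],Rb[0,0])))
    for nm,p in(("toe",[-40,0,0]),("heel",[40,0,0]),("org",[0,0,0])):
        w=Rb@np.array(p,float)+o; print(nm,w,"along,lat,z above floor",(w-H)@u,(w-H)@n,w[2]-14)
E
python3 - <<'E'
from pnp import *
d=pickle.load(open("p8.pkl","rb"))[0]
pose(d,[((99,201),(40,20,46)),((284,201),(40,-20,46)),((106,163),(40,20,30)),((278,163),(40,-20,30)),((130,220),(36,13,49)),((254,220),(36,-13,49)),((252,264),(26,-13,49)),((131,264),(26,13,49))])
d=pickle.load(open("p7.pkl","rb"))[0]
print("check: level")
pose(d,[((97,160),(40,20,46)),((286,160),(40,-20,46)),((104,137),(40,20,30)),((279,137),(40,-20,30)),((128,179),(36,13,49)),((254,179),(36,-13,49)),((254,228),(26,-13,49)),((128,228),(26,13,49))])
E
```

```text
resid px [1.41 1.71]
tilt 8.991275549445623 x-axis [0.99 0.07 0.16] yaw 4.243628474459915
toe [ 484.84 -154.14   15.62] along,lat,z above floor -73.25228760847014 -1.3401358099764884 1.616412560096098
heel [ 563.64 -148.29   28.12] along,lat,z above floor 5.766820848136792 -1.2134167191910987 14.117108016805897
org [ 524.24 -151.22   21.87] along,lat,z above floor -33.74273338016667 -1.2767762645837937 7.8667602884509975
check: level
resid px [1.34 1.45]
tilt 0.392675836232852 x-axis [ 1.    0.07 -0.01] yaw 4.24782620211059
toe [ 485.59 -154.07   27.88] along,lat,z above floor -72.49491582464712 -1.329452273931482 13.87854857312049
heel [ 565.37 -148.15   27.46] along,lat,z above floor 7.505820254111266 -1.1952977916095135 13.460518726212818
org [ 525.48 -151.11   27.67] along,lat,z above floor -32.49454778526793 -1.2623750327704981 13.669533649666654
```

PnP gives the toe about 1.6 mm above the floor, within its error, and 73 mm from the heel wall. Tilt is 9°, and the heel lies 6 mm over the rim. I now open a little, regrip lower and 15 mm nearer the heel, and re-centre by 0.6 mm.

{"method": "drive_tool", "body": {
  "plan": [
    [[0,0,0],0],
    [[0,0,0],0],
    [[0,-0.0006,0],0],
    [[0.008,0,0],0],
    [[0.007,0,0],0],
    [[0,0,0.003],0],
    [[0,0,0.001],0],
    [[0,0,0],0],
    [[0,0,0],0]
  ],
  "fingers": -0.05
}}

```text
clock: 17.65
position: [539.9, -149.1, 65.3]
ee_rot: [0.999, 0.036, -0.0, 0.0]
contact_force: [0.2, 0.2, 1.5]
gripper_width: 45.0
```

{"method": "drive_tool", "body": {
  "plan": [
    [[0,0,0],0],
    [[0,0,0],0],
    [[0,0,0],0],
    [[0,0,0],0]
  ],
  "fingers": 0.16
}}

```text
clock: 18.15
position: [540.1, -149.1, 65.7]
ee_rot: [0.999, 0.036, 0.0, 0.0]
contact_force: [-0.8, 0.5, 4.9]
gripper_width: 39.0
```

```bash
python3 look.py p9
```

```text
18.3 [ 540.1  -149.07   65.63] [1.   0.04 0.   0.  ] [-0.69  1.55  5.56] [0.28 0.47 0.05] 39.22328983235725
```

View pics/p9.png

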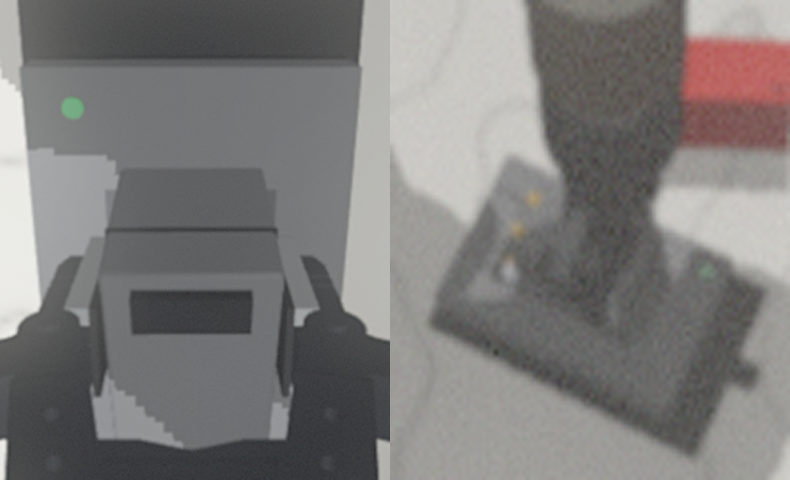

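{"method": "drive_tool", "body": {
  "plan": [
    [[0,0,-0.0005],0],
    [[-0.001,0,0],0],
    [[-0.001,0,0],0],
    [[0,0,0],0],
    [[0,0,0],0]
  ]
}}

```text
clock: 18.92
position: [538.1, -149.2, 65.7]
ee_rot: [0.999, 0.036, -0.0, -0.0]
contact_force: [0.9, -0.5, -0.1]
gripper_width: 39.0
```

{"method": "drive_tool", "body": {
  "plan": [
    [[-0.001,0,0],0],
    [[0,0,0],0],
    [[0,0,0],0]
  ]
}}

```text
clock: 19.3
position: [537.1, -149.2, 65.7]
ee_rot: [0.999, 0.036, 0.0, -0.0]
contact_force: [2.1, -0.8, -1.9]
gripper_width: 39.0
```

{"method": "drive_tool", "body": {
  "plan": [
    [[-0.001,0,0],0],
    [[0,0,0],0],
    [[0,0,0],0]
  ]
}}

```text
clock: 19.68
position: [536.6, -149.3, 65.9]
ee_rot: [0.999, 0.036, 0.001, 0.0]
contact_force: [4.1, 0.7, -2.7]
gripper_width: 39.2
```

{"method": "drive_tool", "body": {
  "plan": [
    [[-0.001,0,0],0],
    [[0,0,0],0],
    [[0,0,0],0]
  ]
}}

```text
clock: 20.05
position: [535.6, -149.4, 66.0]
ee_rot: [0.999, 0.036, 0.001, 0.0]
contact_force: [4.3, -0.1, -2.5]
gripper_width: 39.0
```

{"method": "drive_tool", "body": {
  "plan": [
    [[-0.001,0,0],0],
    [[0,0,0],0],
    [[0,0,0],0]
  ]
}}

```text
clock: 20.42
position: [534.9, -149.4, 66.0]
ee_rot: [0.999, 0.036, 0.001, 0.0]
contact_force: [5.6, 1.1, -2.8]
gripper_width: 39.2
```

```bash
python3 look.py p10
```

```text
20.575 [ 534.91 -149.42   66.02] [1.   0.04 0.   0.  ] [ 5.11  0.1  -3.08] [ 0.19 -1.78 -0.05] 39.023354648988054
```

View pics/p10.png

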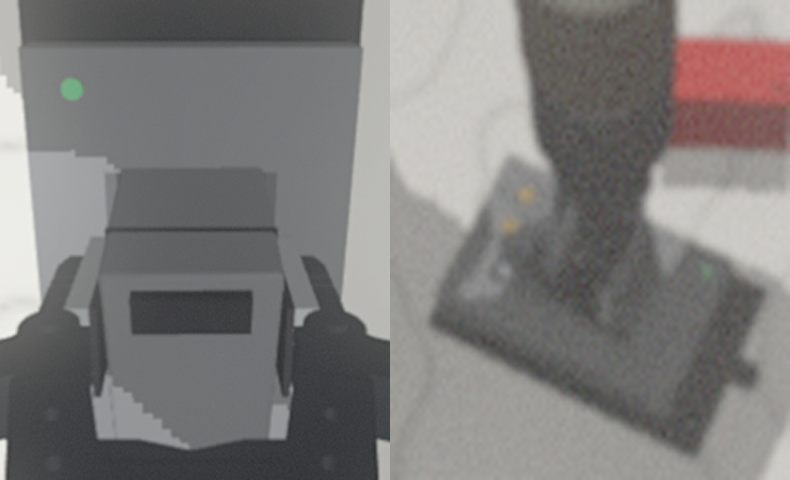

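{"method": "drive_tool", "body": {
  "plan": [
    [[-0.001,0,0],0],
    [[0,0,0],0],
    [[0,0,0],0]
  ]
}}

```text
clock: 20.95
position: [534.4, -149.5, 66.1]
ee_rot: [0.999, 0.036, 0.002, 0.0]
contact_force: [5.8, 0.3, -4.1]
gripper_width: 39.3
```

```bash
python3 look.py p11
python3 - <<'E'
import cv2
im=cv2.imread("pics/p11.png")
cv2.imwrite("pics/p11z.png",cv2.resize(im[150:350,80:310],None,fx=3,fy=3,interpolation=cv2.INTER_CUBIC))
E
```

```text
21.1 [ 534.36 -149.45   66.12] [1.   0.04 0.   0.  ] [ 7.24  0.73 -3.03] [ 0.19 -2.   -0.06] 39.03970723377888
```

View pics/p11z.png

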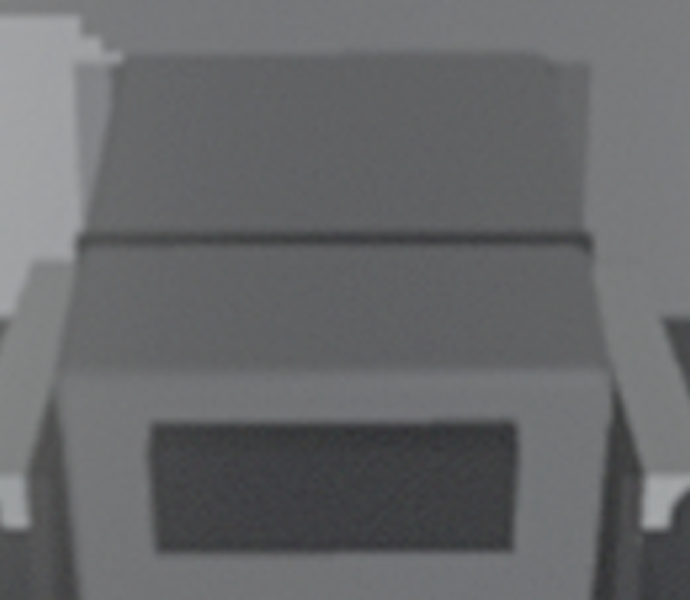

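The zoom shows the heel's lower edge (y≈55) still just beyond the rim line (chamfer ends at y≈62), roughly 0.7 mm of overlap. One more step.

{"method": "drive_tool", "body": {
  "plan": [
    [[-0.001,0,0],0],
    [[0,0,0],0],
    [[0,0,0],0]
  ]
}}

```text
clock: 21.48
position: [533.8, -149.5, 66.2]
ee_rot: [0.999, 0.036, 0.002, 0.0]
contact_force: [6.9, 0.6, -3.1]
gripper_width: 39.3
```

{"method": "drive_tool", "body": {
  "plan": [
    [[-0.0007,0,0],0],
    [[0,0,0],0],
    [[0,0,0],0]
  ]
}}

```text
clock: 21.85
position: [533.5, -149.5, 66.3]
ee_rot: [0.999, 0.036, 0.003, 0.0]
contact_force: [6.8, 0.6, -4.4]
gripper_width: 39.2
```

```bash
python3 look.py p12
python3 - <<'E'
import cv2
im=cv2.imread("pics/p12.png")
cv2.imwrite("pics/p12z.png",cv2.resize(im[150:350,80:310],None,fx=3,fy=3,interpolation=cv2.INTER_CUBIC))
E
```

```text
22.0 [ 533.47 -149.51   66.28] [1.   0.04 0.   0.  ] [ 7.4   0.29 -3.72] [ 0.22 -2.39 -0.05] 38.8353399830168
```

View pics/p12z.png

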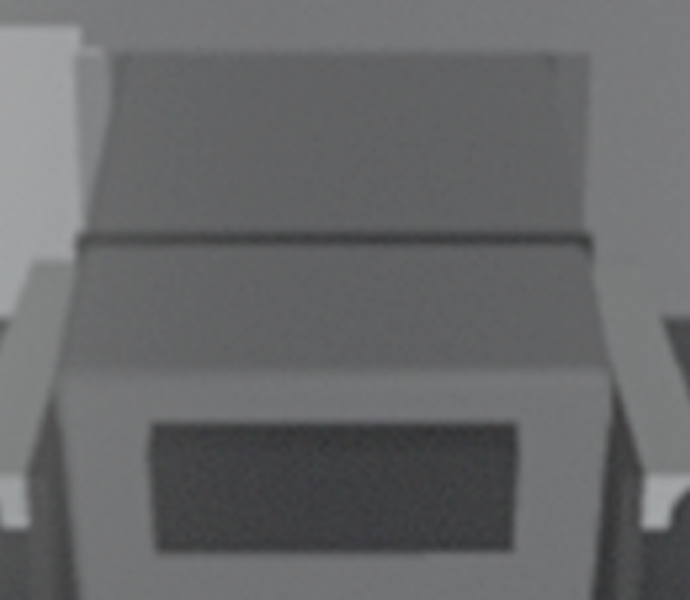

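{"method": "drive_tool", "body": {
  "plan": [
    [[-0.001,0,0],0],
    [[0,0,0],0],
    [[0,0,0],0]
  ]
}}

```text
clock: 22.38
position: [532.9, -149.5, 66.4]
ee_rot: [0.999, 0.036, 0.003, 0.0]
contact_force: [6.9, 0.8, -5.2]
gripper_width: 38.9
```

{"method": "drive_tool", "body": {
  "plan": [
    [[-0.001,0,0],0],
    [[0,0,0],0],
    [[0,0,0],0]
  ]
}}

```text
clock: 22.75
position: [532.3, -149.6, 66.5]
ee_rot: [0.999, 0.036, 0.004, 0.0]
contact_force: [8.1, 0.4, -5.5]
gripper_width: 39.2
```

```bash
python3 look.py p13
python3 - <<'E'
import cv2
im=cv2.imread("pics/p13.png")
cv2.imwrite("pics/p13z.png",cv2.resize(im[150:350,80:310],None,fx=3,fy=3,interpolation=cv2.INTER_CUBIC))
E
```

```text
22.9 [ 532.34 -149.6    66.47] [1.   0.04 0.   0.  ] [ 7.87  0.73 -4.53] [ 0.28 -2.83 -0.07] 39.22784646348446
```

View pics/p13z.png

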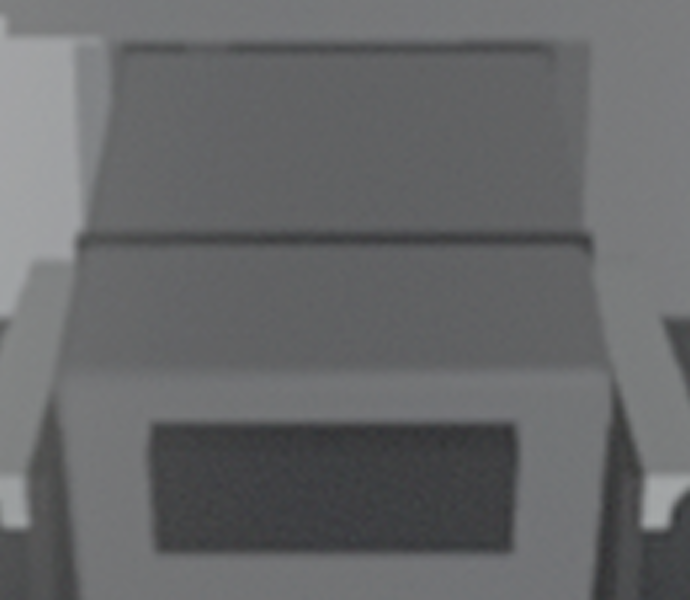

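A dark gap has opened between the heel edge (y≈53) and the rim (y≈42), so the heel has cleared the wall by about 0.8 mm. The plate load is about 8 N. Next I press down gently, then ease the grip so the heel can swing down.

{"method": "drive_tool", "body": {
  "plan": [
    [[-0.0003,0,0.001],0],
    [[0,0,0.001],0],
    [[0,0,0],0],
    [[0,0,0],0]
  ]
}}

```text
clock: 23.4
position: [532.7, -149.6, 66.0]
ee_rot: [0.999, 0.037, 0.004, 0.0]
contact_force: [8.2, 2.7, 3.3]
gripper_width: 39.3
```

{"method": "drive_tool", "body": {
  "plan": [
    [[0,0,0.001],0],
    [[0,0,0],0],
    [[0,0,0],0]
  ]
}}

```text
clock: 23.78
position: [532.8, -149.5, 65.8]
ee_rot: [0.999, 0.037, 0.004, 0.001]
contact_force: [5.4, 3.9, 7.9]
gripper_width: 39.3
```

```bash
python3 look.py p14
python3 - <<'E'
import cv2
im=cv2.imread("pics/p14.png")
cv2.imwrite("pics/p14z.png",cv2.resize(im[150:350,80:310],None,fx=3,fy=3,interpolation=cv2.INTER_CUBIC))
E
```

```text
23.925 [ 532.78 -149.54   65.76] [1.   0.04 0.   0.  ] [7.05 3.8  7.1 ] [ 1.01 -1.55 -0.2 ] 38.87738861983611
```

View pics/p14z.png

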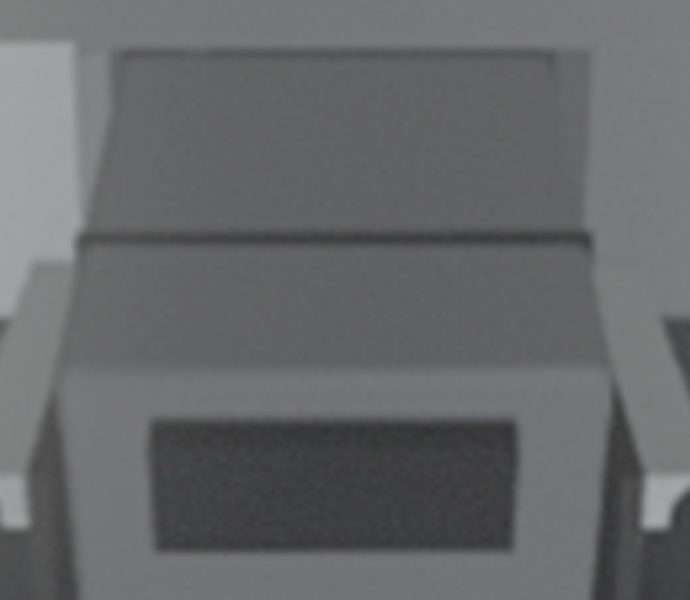

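{"method": "drive_tool", "body": {
  "plan": [
    [[-0.001,0,0],0],
    [[0,0,0],0],
    [[0,0,0],0]
  ]
}}

```text
clock: 24.3
position: [532.6, -149.5, 66.0]
ee_rot: [0.999, 0.037, 0.005, 0.001]
contact_force: [8.2, 3.1, 7.9]
gripper_width: 39.2
```

{"method": "drive_tool", "body": {
  "plan": [
    [[-0.0005,0,0],0],
    [[0,0,0],0],
    [[0,0,0],0]
  ]
}}

```text
clock: 24.68
position: [532.5, -149.5, 66.0]
ee_rot: [0.999, 0.037, 0.006, 0.001]
contact_force: [7.9, 2.8, 7.1]
gripper_width: 39.3
```

```bash
python3 look.py p15
python3 - <<'E'
import cv2
im=cv2.imread("pics/p15.png")
cv2.imwrite("pics/p15z.png",cv2.resize(im[150:350,80:310],None,fx=3,fy=3,interpolation=cv2.INTER_CUBIC))
from pnp import *
d=pickle.load(open("p15.pkl","rb"))[0]
E
```

```text
24.825 [ 532.52 -149.55   66.04] [1.   0.04 0.01 0.  ] [8.38 3.89 6.47] [ 1.12 -2.09 -0.15] 39.33766011780222
```

View pics/p15z.png

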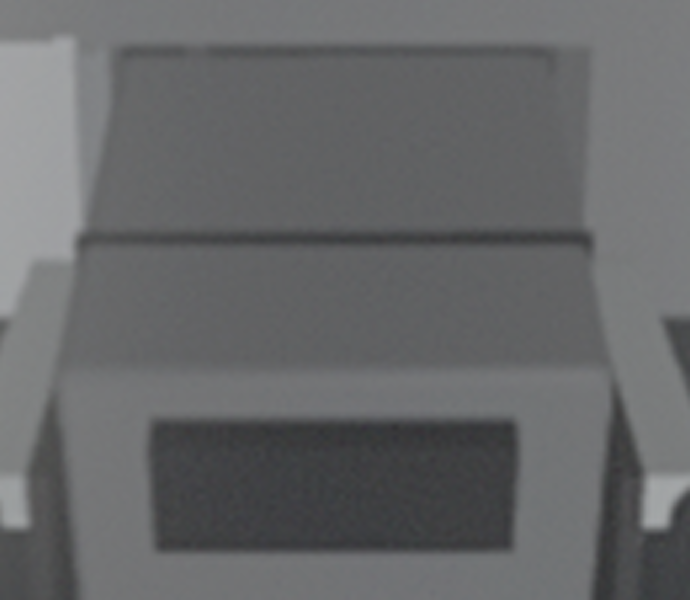

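{"method": "drive_tool", "body": {
  "plan": [
    [[-0.0005,0,-0.001],0],
    [[0,0,0],0],
    [[0,0,0],0]
  ]
}}

```text
clock: 25.2
position: [532.2, -149.6, 66.4]
ee_rot: [0.999, 0.037, 0.006, 0.0]
contact_force: [9.5, 3.1, 2.9]
gripper_width: 39.1
```

{"method": "drive_tool", "body": {
  "plan": [
    [[0,0,0.0005],0],
    [[0,0,0],0],
    [[0,0,0],0]
  ],
  "fingers": 0.1
}}

```text
clock: 25.58
position: [532.3, -149.6, 66.2]
ee_rot: [0.999, 0.037, 0.006, 0.001]
contact_force: [9.6, 3.4, 4.3]
gripper_width: 39.3
```

{"method": "drive_tool", "body": {
  "plan": [
    [[0,0,0.0005],0],
    [[0,0,0],0],
    [[0,0,0],0]
  ],
  "fingers": 0.085
}}

```text
clock: 25.95
position: [532.4, -149.6, 66.1]
ee_rot: [0.999, 0.037, 0.006, 0.001]
contact_force: [8.2, 3.6, 6.8]
gripper_width: 39.2
```

```bash
python3 look.py p16
python3 - <<'E'
import cv2
im=cv2.imread("pics/p16.png")
cv2.imwrite("pics/p16z.png",cv2.resize(im[150:350,80:310],None,fx=3,fy=3,interpolation=cv2.INTER_CUBIC))
E
```

```text
26.1 [ 532.39 -149.56   66.09] [1.   0.04 0.01 0.  ] [9.41 3.27 6.54] [ 1.14 -2.31 -0.18] 39.64918921659703
```

View pics/p16z.png

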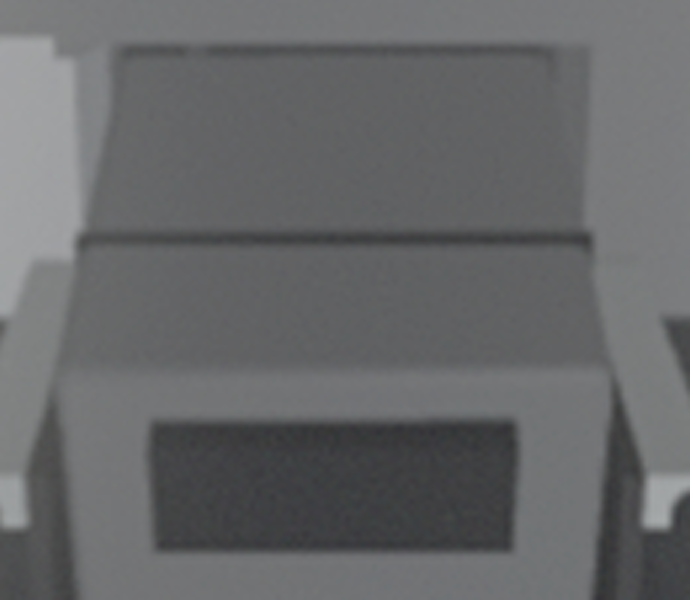

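{"method": "drive_tool", "body": {
  "plan": [
    [[0,0,0.0005],0],
    [[0,0,0],0],
    [[0,0,0],0]
  ],
  "fingers": 0.078
}}

```text
clock: 26.48
position: [532.5, -149.6, 65.9]
ee_rot: [0.999, 0.037, 0.006, 0.001]
contact_force: [8.4, 4.7, 9.2]
gripper_width: 39.3
```

{"method": "drive_tool", "body": {
  "plan": [
    [[0,0,0.0005],0],
    [[0,0,0],0]
  ],
  "fingers": 0.074
}}

```text
clock: 26.72
position: [532.7, -149.6, 65.7]
ee_rot: [0.999, 0.037, 0.006, 0.001]
contact_force: [8.3, 3.7, 9.5]
gripper_width: 39.8
```

{"method": "drive_tool", "body": {
  "plan": [
    [[0,0,0.0],0],
    [[0,0,0],0]
  ],
  "fingers": 0.071
}}

```text
clock: 26.98
position: [532.7, -149.7, 65.6]
ee_rot: [0.999, 0.037, 0.006, 0.001]
contact_force: [8.7, 3.1, 9.6]
gripper_width: 39.7
```

```bash
python3 look.py p17
python3 - <<'E'
import cv2
im=cv2.imread("pics/p17.png")
cv2.imwrite("pics/p17z.png",cv2.resize(im[150:350,80:310],None,fx=3,fy=3,interpolation=cv2.INTER_CUBIC))
E
```

```text
27.125 [ 532.67 -149.68   65.54] [1.   0.04 0.01 0.  ] [9.16 4.06 7.64] [ 1.   -2.14 -0.12] 39.87270407041858
```

View pics/p17z.png

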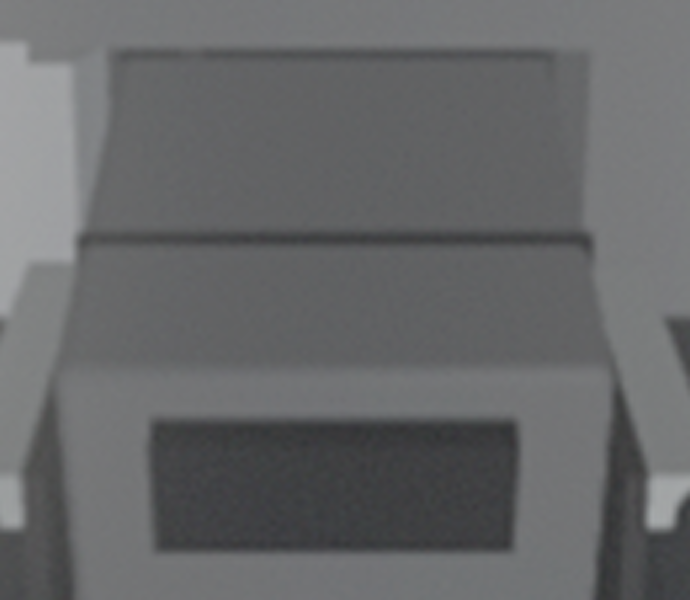

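{"method": "drive_tool", "body": {
  "plan": [
    [[0.0002,0,0.0005],0],
    [[0.0002,0,0.0005],0],
    [[0,0,0],0]
  ]
}}

```text
clock: 27.5
position: [533.2, -149.7, 64.6]
ee_rot: [0.999, 0.037, 0.006, 0.001]
contact_force: [8.1, 1.7, 8.6]
gripper_width: 39.8
```

{"method": "drive_tool", "body": {
  "plan": [
    [[0.0002,0,0.0005],0],
    [[0.0002,0,0.0005],0],
    [[0,0,0],0]
  ],
  "fingers": 0.069
}}

```text
clock: 27.88
position: [533.4, -149.8, 64.3]
ee_rot: [0.999, 0.037, 0.006, 0.001]
contact_force: [7.6, 5.1, 13.4]
gripper_width: 39.7
```

```bash
python3 look.py p18
python3 - <<'E'
import cv2
im=cv2.imread("pics/p18.png")
cv2.imwrite("pics/p18z.png",cv2.resize(im[150:350,80:310],None,fx=3,fy=3,interpolation=cv2.INTER_CUBIC))
E
```

```text
28.025 [ 533.38 -149.75   64.24] [1.   0.04 0.01 0.  ] [ 5.79  3.51 13.16] [ 1.03 -1.78 -0.08] 40.02329254626511
```

View pics/p18z.png

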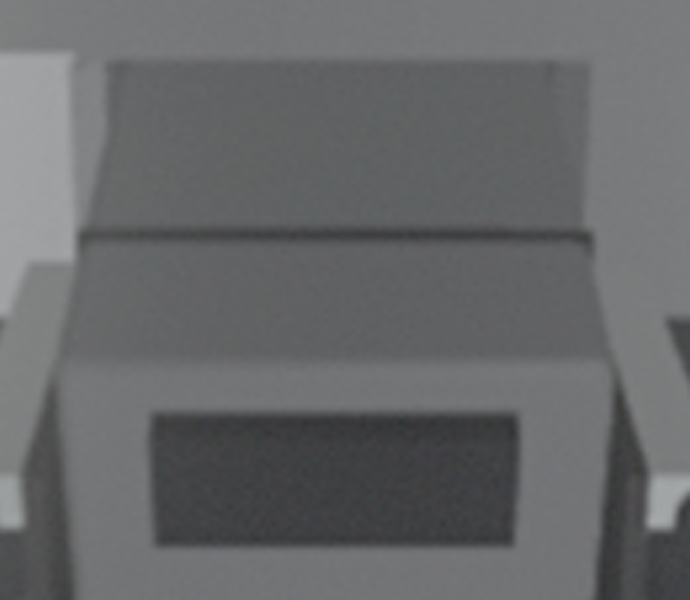

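Run:
```python
from pnp import *
def run(nm,pts):
    print(nm); d=pickle.load(open(nm+".pkl","rb"))[0]
    B=[(40,20,46),(40,-20,46),(40,20,30),(40,-20,30),(36,13,49),(36,-13,49),(26,-13,49),(26,13,49)]
    pose(d,[((p[0]/3+80,p[1]/3+150),b) for p,b in zip(pts,B)])
run("p16",[(59,370),(611,370),(78,239),(592,239),(150,422),(517,422),(514,550),(156,550)])
run("p18",[(60,360),(613,360),(79,236),(592,236),(150,414),(518,414),(514,546),(155,546)])
```

```text
p16
resid px [1.12 2.17]
tilt 7.463325644901734 x-axis [0.99 0.08 0.13] yaw 4.472672942729313
toe [ 475.63 -154.51   17.97] along,lat,z above floor -82.46234269004137 -1.0423366843486832 3.9672050925747584
heel [ 554.71 -148.32   28.35] along,lat,z above floor -3.1379064039960354 -0.5980176282747004 14.347074496897072
org [ 515.17 -151.42   23.16] along,lat,z above floor -42.8001245470187 -0.8201771563116921 9.157139794735915
p18
resid px [1.3  2.08]
tilt 5.659073268288136 x-axis [0.99 0.08 0.1 ] yaw 4.3882111394615775
toe [ 475.6  -154.65   18.53] along,lat,z above floor -82.50137552833327 -1.1807170622476164 4.533881633942258
heel [ 554.98 -148.56   26.41] along,lat,z above floor -2.8890799990966975 -0.8521478169238088 12.413092165453783
org [ 515.29 -151.6    22.47] along,lat,z above floor -42.69522776371498 -1.0164324395857123 8.47348689969802
```

{"method": "drive_tool", "body": {
  "plan": [
    [[0.0003,0,0.0005],0],
    [[0.0003,0,0.0005],0],
    [[0,0,0],0]
  ],
  "fingers": 0.067
}}

```text
clock: 28.4
position: [533.1, -149.8, 63.4]
ee_rot: [0.999, 0.037, 0.005, 0.001]
contact_force: [4.6, 3.2, 15.0]
gripper_width: 39.9
```

```bash
python3 look.py p19
python3 - <<'E'
import cv2
im=cv2.imread("pics/p19.png")
cv2.imwrite("pics/p19z.png",cv2.resize(im[150:350,80:310],None,fx=3,fy=3,interpolation=cv2.INTER_CUBIC))
E
```

```text
28.55 [ 533.13 -149.78   63.36] [1.   0.04 0.01 0.  ] [ 4.48  4.32 15.46] [ 1.07 -1.25 -0.09] 40.398913742564496
```

View pics/p19z.png

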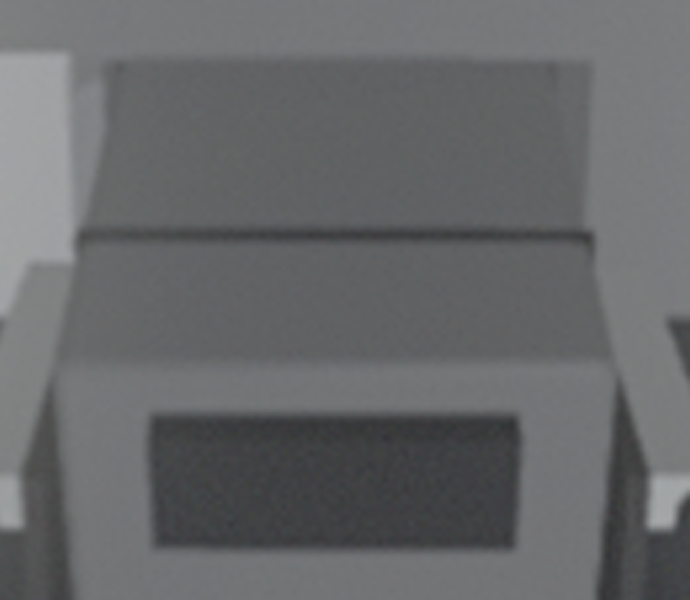

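{"method": "drive_tool", "body": {
  "plan": [
    [[0,0,0],0],
    [[0,0,0],0],
    [[0,0,0],0]
  ],
  "fingers": 0.06
}}

```text
clock: 28.92
position: [526.6, -150.1, 58.0]
ee_rot: [0.999, 0.036, -0.002, -0.0]
contact_force: [-0.3, -0.1, -0.3]
gripper_width: 40.1
```

```bash
python3 look.py p20
python3 - <<'E'
import cv2
im=cv2.imread("pics/p20.png")
cv2.imwrite("pics/p20z.png",cv2.resize(im[150:350,80:310],None,fx=3,fy=3,interpolation=cv2.INTER_CUBIC))
E
```

```text
29.075 [ 527.3  -150.01   58.11] [ 1.    0.04 -0.   -0.  ] [-0.96 -1.23 -0.23] [-0.15  0.11  0.04] 40.21609772962605
```

View pics/p20z.png

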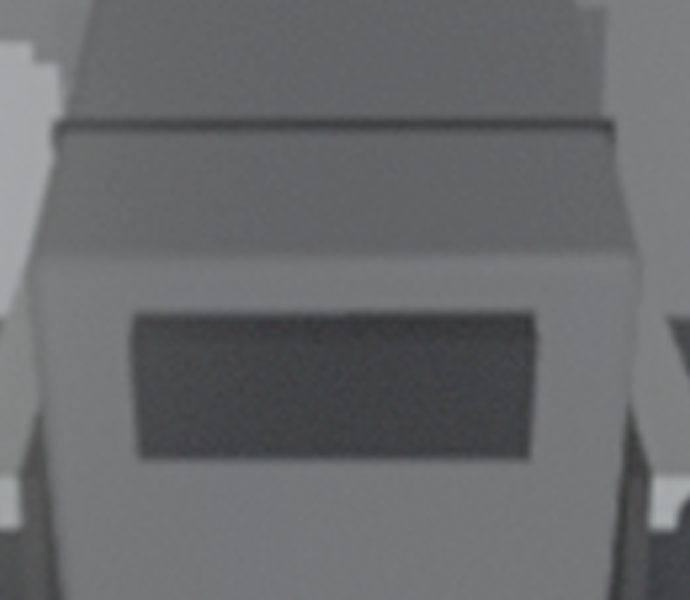

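View pics/p20.png

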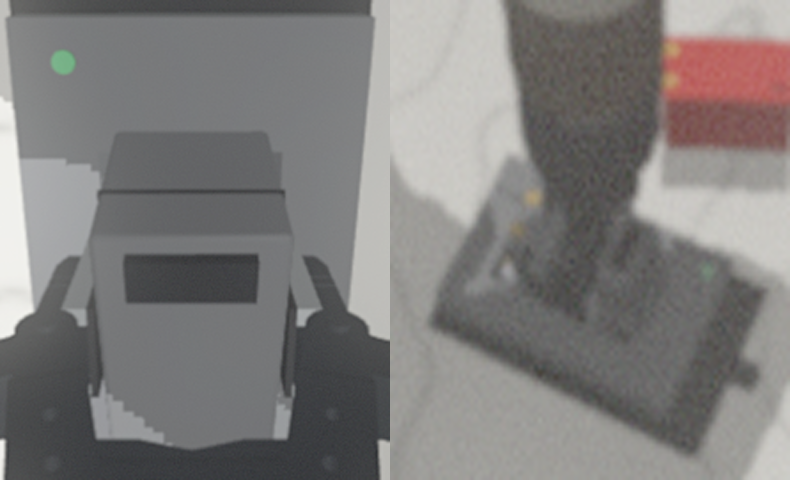

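After slackening, the heel slipped back onto the rim (heel edge at y≈131, rim ends at y≈152), so it had not been captured. The block is safe, with its toe still in the pocket. I re-measure it and retry with a lighter grip and a steady downward load, so it pivots freely as it is pushed.

Run:
```python
from pnp import *
B=[(40,20,46),(40,-20,46),(40,20,30),(40,-20,30),(36,13,49),(36,-13,49),(26,-13,49),(26,13,49)]
print("p20"); d=pickle.load(open("p20.pkl","rb"))[0]
pose(d,[((p[0]/3+80,p[1]/3+150),b) for p,b in zip([(38,258),(638,258),(56,127),(613,127),(132,315),(537,315),(531,458),(139,458)],B)])
s=390/220
P=plane(d,np.array([(100,153),(282,153)])/s+[179.5,119.5],28);print("rim along",(P-H)@u,(P-H)@n)
P=plane(d,np.array([(8,16),(373,16),(33,300),(350,300)])/s+[179.5,119.5],28);print("cradle",(P-H)@u,(P-H)@n)
```

```text
p20
resid px [1.87 2.32]
tilt 7.099485963851934 x-axis [0.99 0.07 0.12] yaw 3.900785621782972
toe [ 481.71 -153.09   17.31] along,lat,z above floor -76.29716650863266 -0.070044213498962 3.308135859866539
heel [ 560.91 -147.69   27.18] along,lat,z above floor 3.0920441297567067 -0.41777806584452826 13.18427431739341
org [ 521.31 -150.39   22.25] along,lat,z above floor -36.602561189438006 -0.24391113967174322 8.246205088629974
rim along [-0.51 -0.51] [ 23.92 -24.7 ]
cradle [ 35.33  35.32 -45.5  -45.49] [ 45.21 -45.77  45.7  -46.72]
```

{"method": "drive_tool", "body": {
  "plan": [
    [[0,0,0],0],
    [[0,0,0],0],
    [[0,0,-0.004],0],
    [[0.0,0,-0.004],0],
    [[0.005,0,0],0],
    [[0.005,0,0],0],
    [[0,0,0],0],
    [[0,0,0],0]
  ],
  "fingers": -0.05
}}

```text
clock: 30.08
position: [538.3, -149.1, 66.6]
ee_rot: [0.999, 0.036, -0.0, -0.0]
contact_force: [0.1, 0.8, 0.1]
gripper_width: 45.0
```

```bash
python3 look.py p21
```

```text
30.225 [ 538.26 -149.18   66.74] [ 1.    0.04 -0.   -0.  ] [ 0.45  0.09 -1.03] [-0.02 -0.01  0.04] 44.53637683490193
```

View pics/p21.png

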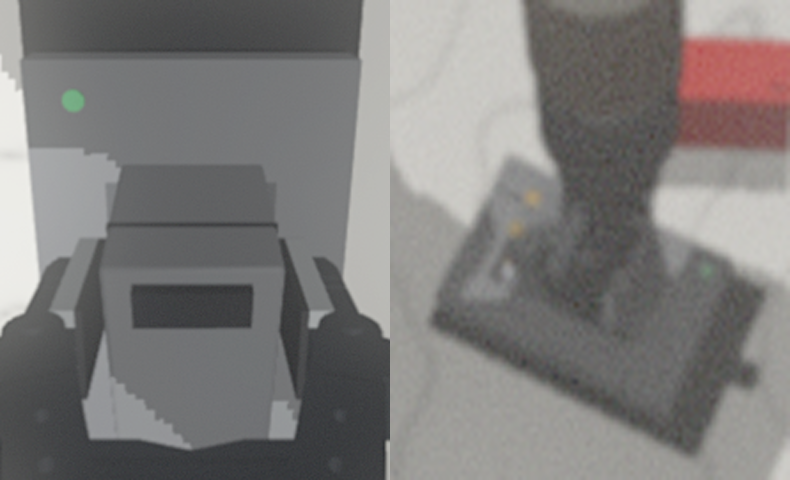

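{"method": "drive_tool", "body": {
  "plan": [
    [[0,0,0],0],
    [[0,0,0],0],
    [[0,0,0],0],
    [[0,0,0.001],0],
    [[0,0,0],0]
  ],
  "fingers": 0.085
}}

```text
clock: 30.85
position: [538.4, -149.2, 66.8]
ee_rot: [0.999, 0.036, -0.0, 0.0]
contact_force: [-2.0, 0.6, 6.4]
gripper_width: 39.8
```

{"method": "drive_tool", "body": {
  "plan": [
    [[-0.001,0,0.0005],0],
    [[-0.001,0,0],0],
    [[-0.001,0,0],0],
    [[0,0,0],0],
    [[0,0,0],0]
  ]
}}

```text
clock: 31.48
position: [538.1, -149.2, 66.9]
ee_rot: [0.999, 0.037, 0.003, 0.0]
contact_force: [3.3, 1.2, 5.8]
gripper_width: 39.4
```

{"method": "drive_tool", "body": {
  "plan": [
    [[-0.001,0,0.0005],0],
    [[-0.001,0,0],0],
    [[0,0,0],0],
    [[0,0,0],0]
  ]
}}

```text
clock: 31.98
position: [537.8, -149.2, 67.1]
ee_rot: [0.999, 0.037, 0.005, 0.0]
contact_force: [3.5, 1.6, 6.5]
gripper_width: 39.4
```

```bash
python3 look.py p22
```

```text
32.125 [ 537.83 -149.19   67.08] [1.   0.04 0.01 0.  ] [4.2  1.91 6.61] [ 0.68 -1.03 -0.09] 39.343049818364186
```

View pics/p22.png

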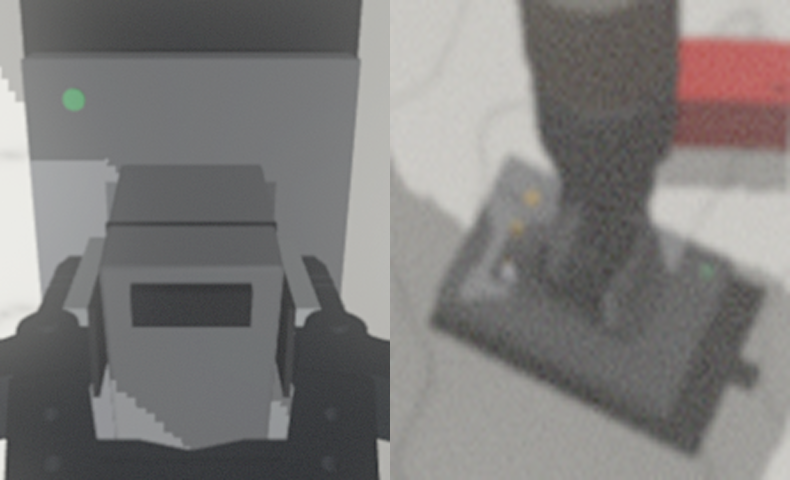

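With the load on, friction is too high: 5 mm commanded moved it only 0.5 mm. The earlier numbers say the heel had in fact dropped about 2 mm behind the wall (PnP heel height 14.3→12.4 mm), and the stored arm deflection threw it back when I slackened. So I repeat the unloaded drag with a firm grip, and will unload the arm before opening.

{"method": "drive_tool", "body": {
  "plan": [
    [[0,0,0],0],
    [[0,0,-0.001],0],
    [[0,0,-0.001],0],
    [[0,0,-0.0005],0],
    [[0,0,0],0],
    [[0,0,0],0]
  ],
  "fingers": 0.2
}}

```text
clock: 32.88
position: [535.0, -149.5, 67.2]
ee_rot: [0.999, 0.036, 0.002, 0.0]
contact_force: [5.8, -0.1, -0.4]
gripper_width: 39.3
```

{"method": "drive_tool", "body": {
  "plan": [
    [[-0.001,0,0],0],
    [[0,0,0],0],
    [[0,0,0],0]
  ]
}}

```text
clock: 33.25
position: [534.5, -149.5, 67.4]
ee_rot: [0.999, 0.036, 0.002, 0.0]
contact_force: [6.5, -0.3, -0.5]
gripper_width: 38.6
```

{"method": "drive_tool", "body": {
  "plan": [
    [[-0.001,0,0],0],
    [[0,0,0],0],
    [[0,0,0],0]
  ]
}}

```text
clock: 33.62
position: [533.9, -149.6, 67.4]
ee_rot: [0.999, 0.036, 0.003, 0.0]
contact_force: [7.3, 0.9, -1.7]
gripper_width: 39.1
```

```bash
python3 look.py p23
```

```text
33.775 [ 533.88 -149.58   67.42] [1.   0.04 0.   0.  ] [ 6.88 -0.33 -2.64] [ 0.15 -2.13 -0.01] 39.37385873113607
```

View pics/p23.png

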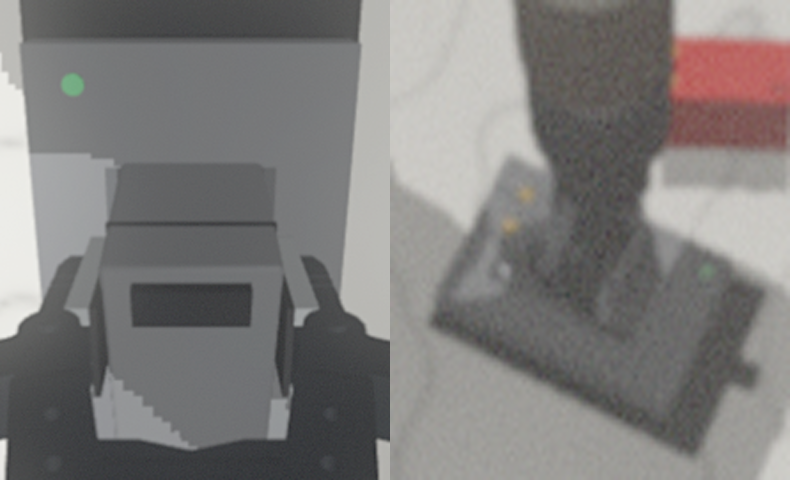

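{"method": "drive_tool", "body": {
  "plan": [
    [[-0.001,0,0],0],
    [[0,0,0],0],
    [[-0.001,0,0],0],
    [[0,0,0],0],
    [[0,0,0],0]
  ]
}}

```text
clock: 34.4
position: [532.7, -149.6, 67.6]
ee_rot: [0.999, 0.036, 0.004, 0.0]
contact_force: [8.2, -0.1, -2.1]
gripper_width: 39.2
```

{"method": "drive_tool", "body": {
  "plan": [
    [[-0.001,0,0],0],
    [[0,0,0],0],
    [[0,0,0],0]
  ]
}}

```text
clock: 34.78
position: [532.2, -149.7, 67.7]
ee_rot: [0.999, 0.036, 0.004, 0.0]
contact_force: [8.6, 0.9, -2.3]
gripper_width: 39.2
```

```bash
cat > lookz.sh <<'E'
python3 look.py $1
python3 - <<'E'
import cv2
im=cv2.imread("pics/$1.png")
cv2.imwrite("pics/$1z.png",cv2.resize(im[130:330,80:310],None,fx=3,fy=3,interpolation=cv2.INTER_CUBIC))
E
E
bash lookz.sh p24
```

```text
34.925 [ 532.19 -149.68   67.69] [1.   0.04 0.   0.  ] [ 8.53  1.19 -2.73] [ 0.27 -2.68 -0.04] 39.024173851945015
```

View pics/p24z.png

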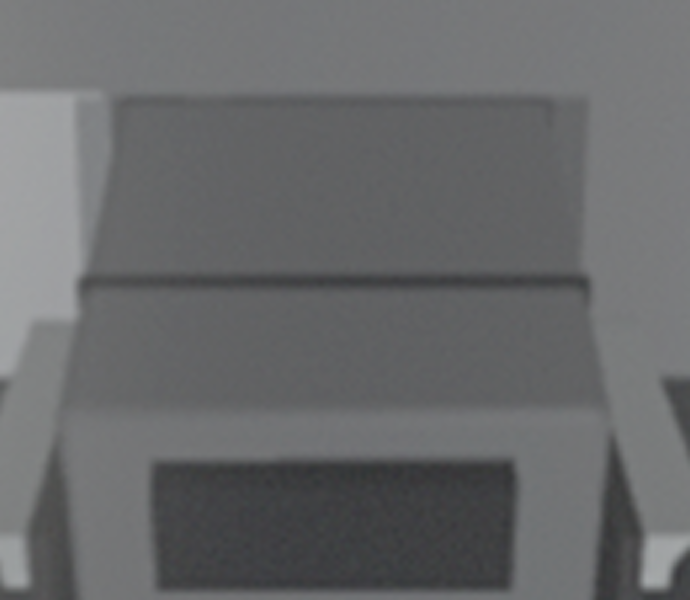

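{"method": "drive_tool", "body": {
  "plan": [
    [[-0.001,0,0],0],
    [[0,0,0],0],
    [[-0.001,0,0],0],
    [[0,0,0],0],
    [[0,0,0],0]
  ]
}}

```text
clock: 35.55
position: [531.1, -149.7, 67.9]
ee_rot: [0.999, 0.037, 0.005, 0.0]
contact_force: [8.5, 0.8, -3.4]
gripper_width: 39.3
```

```bash
bash lookz.sh p25
```

```text
35.7 [ 531.07 -149.74   67.85] [1.   0.04 0.01 0.  ] [10.28  1.19 -3.17] [ 0.3  -3.11 -0.03] 39.156118901221866
```

View pics/p25z.png

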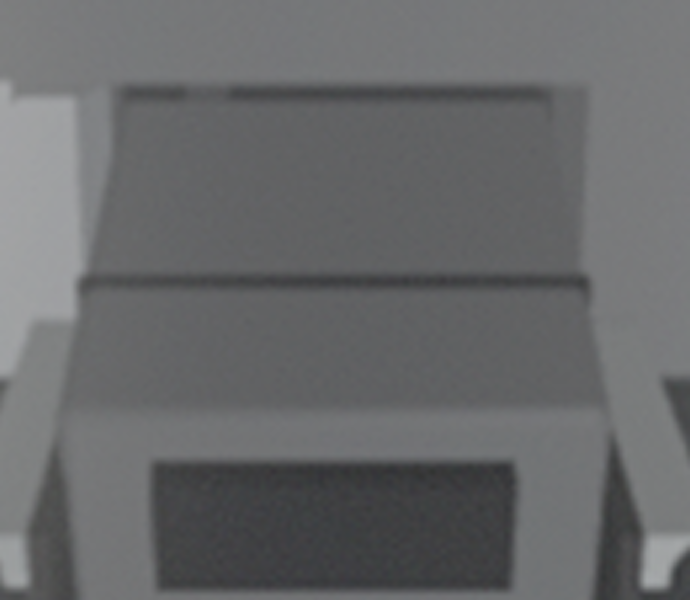

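The gap is now about 1.4 mm (y 85→101) at about 9.5 N on the plate, well short of the stop. Lowering.

{"method": "drive_tool", "body": {
  "plan": [
    [[-0.0005,0,0.001],0],
    [[0,0,0],0],
    [[0,0,0],0]
  ]
}}

```text
clock: 36.08
position: [531.1, -149.7, 67.7]
ee_rot: [0.999, 0.037, 0.006, 0.0]
contact_force: [8.8, 1.9, 0.5]
gripper_width: 38.9
```

{"method": "drive_tool", "body": {
  "plan": [
    [[0,0,0.001],0],
    [[0,0,0],0],
    [[0,0,0],0]
  ]
}}

```text
clock: 36.45
position: [531.3, -149.7, 67.5]
ee_rot: [0.999, 0.037, 0.006, 0.001]
contact_force: [8.4, 2.9, 5.1]
gripper_width: 39.1
```

{"method": "drive_tool", "body": {
  "plan": [
    [[0,0,0.001],0],
    [[0,0,0],0],
    [[0,0,0],0]
  ]
}}

```text
clock: 36.83
position: [531.5, -149.7, 67.2]
ee_rot: [0.999, 0.037, 0.006, 0.001]
contact_force: [7.4, 2.7, 9.0]
gripper_width: 39.0
```

```bash
bash lookz.sh p26
```

```text
36.975 [ 531.48 -149.71   67.22] [1.   0.04 0.01 0.  ] [8.84 2.41 9.74] [ 1.04 -1.89 -0.12] 39.0366959749563
```

View pics/p26z.png

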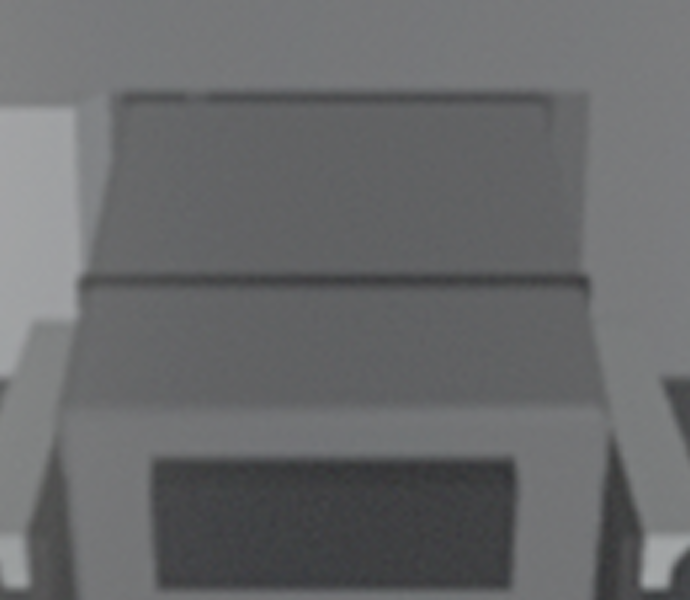

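{"method": "drive_tool", "body": {
  "plan": [
    [[0,0,0],0],
    [[0,0,0],0]
  ],
  "fingers": 0.085
}}

```text
clock: 37.22
position: [531.5, -149.7, 67.2]
ee_rot: [0.999, 0.037, 0.006, 0.001]
contact_force: [7.9, 3.3, 9.7]
gripper_width: 39.4
```

{"method": "drive_tool", "body": {
  "plan": [
    [[0,0,0],0],
    [[0,0,0],0]
  ],
  "fingers": 0.076
}}

```text
clock: 37.48
position: [531.4, -149.7, 67.1]
ee_rot: [0.999, 0.037, 0.006, 0.001]
contact_force: [8.7, 2.8, 9.9]
gripper_width: 39.5
```

{"method": "drive_tool", "body": {
  "plan": [
    [[0,0,0.0003],0],
    [[0,0,0.0003],0],
    [[0,0,0],0]
  ],
  "fingers": 0.072
}}

```text
clock: 37.85
position: [531.8, -149.8, 66.6]
ee_rot: [0.999, 0.037, 0.007, 0.001]
contact_force: [7.7, 2.7, 8.3]
gripper_width: 39.6
```

{"method": "drive_tool", "body": {
  "plan": [
    [[0,0,0.0003],0],
    [[0,0,0.0003],0],
    [[0,0,0],0]
  ],
  "fingers": 0.07
}}

```text
clock: 38.22
position: [532.0, -149.8, 65.9]
ee_rot: [0.999, 0.037, 0.007, 0.001]
contact_force: [8.7, 2.5, 7.6]
gripper_width: 39.9
```

```bash
bash lookz.sh p27
```

```text
38.375 [ 532.07 -149.81   65.95] [1.   0.04 0.01 0.  ] [9.11 1.9  8.41] [ 0.73 -2.34 -0.09] 39.832005726533744
```

View pics/p27z.png

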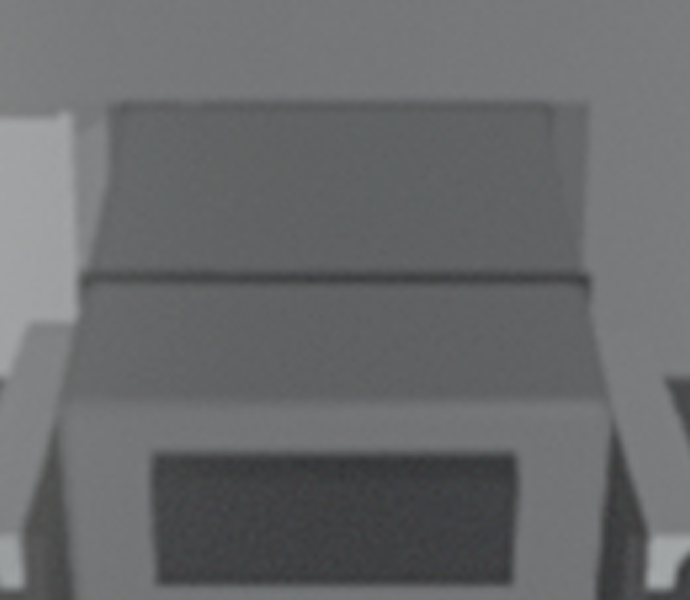

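The block is rotating in the grip at constant force (TCP down 1.2 mm), and the heel is going in behind the rim. I continue.

{"method": "drive_tool", "body": {
  "plan": [
    [[0,0,0.0004],0],
    [[0,0,0.0004],0],
    [[0,0,0],0]
  ]
}}

```text
clock: 38.75
position: [532.2, -149.8, 65.7]
ee_rot: [0.999, 0.037, 0.007, 0.001]
contact_force: [7.7, 2.8, 11.0]
gripper_width: 39.9
```

{"method": "drive_tool", "body": {
  "plan": [
    [[0.0002,0,0.0004],0],
    [[0.0002,0,0.0004],0],
    [[0,0,0],0]
  ]
}}

```text
clock: 39.12
position: [532.3, -149.8, 65.3]
ee_rot: [0.999, 0.037, 0.007, 0.001]
contact_force: [6.3, 3.7, 13.9]
gripper_width: 40.0
```

```bash
bash lookz.sh p28
```

```text
39.275 [ 532.29 -149.8    65.33] [1.   0.04 0.01 0.  ] [ 7.7   4.82 14.9 ] [ 1.09 -1.71 -0.12] 39.894639826968806
```

View pics/p28z.png

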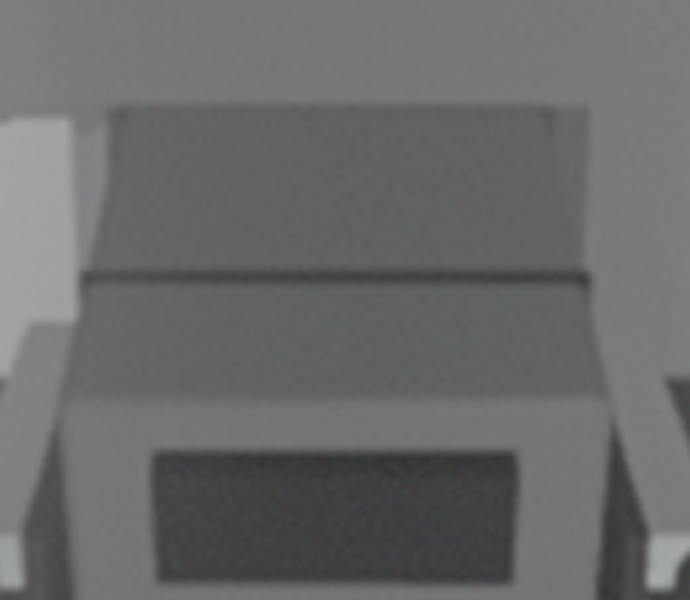

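```bash
cat > chk.py <<'E'
from pnp import *
B=np.array([(40,20,46),(40,-20,46),(40,20,30),(40,-20,30),(36,13,49),(36,-13,49),(26,-13,49),(26,13,49)],float)
def chk(nm,pts,oy=130,yo=None):
    d=pickle.load(open(nm+".pkl","rb"))[0]; s=390/220
    uv=(np.array(pts,float)/3+[80,oy])/s+[179.5,119.5]
    # planar 3-dof fit: yaw & lateral fixed to the pocket axis; x(along), z, tilt free
    from scipy.optimize import least_squares
    def body(q):
        c,sn=np.cos(q[2]),np.sin(q[2]); up=np.array([0,0,1.])
        X=B if True else B
        return lambda P: H+u*(q[0]+P[:,:1]*c-P[:,2:]*sn)+n*(q[3]+P[:,1:2])+up*(q[1]+P[:,:1]*sn+P[:,2:]*c)
    f=lambda q:(proj(d,body(q)(B))-uv).ravel()
    r=least_squares(f,[-40,8,.1,-.5]); q=r.x
    hb=proj(d,body(q)(np.array([[40,0,0.]])))[0]
    toe=body(q)(np.array([[-40,0,0.]]))[0]-H; heel=body(q)(np.array([[40,0,0.]]))[0]-H
    print(nm,"rms",np.sqrt(np.mean(r.fun**2)),"tilt",q[2],"toe al,z",toe@u,toe[2],"heel al,z",heel@u,heel[2],"pred heel edge y(zoom)",((hb[1]-119.5)*s-oy)*3)
if __name__=="__main__":
    chk("p24",[(63,411),(608,411),(80,282),(588,282),(152,462),(516,462),(513,590),(157,590)])
    chk("p26",[(63,411),(608,411),(80,281),(588,281),(152,459),(516,459),(513,588),(157,588)])
    chk("p28",[(62,400),(608,400),(82,277),(589,277),(152,452),(517,452),(514,582),(156,582)])
    chk("p18",[(60,360),(613,360),(79,236),(592,236),(150,414),(518,414),(514,546),(155,546)],150)
    chk("p20",[(38,258),(638,258),(56,127),(613,127),(132,315),(537,315),(531,458),(139,458)],150)
E
python3 chk.py
```

```text
p24 rms 1.1877502679388874 tilt 0.13020811556432293 toe al,z -81.9790942609819 3.958764449902219 heel al,z -2.6524540504256016 14.346004391815349 pred heel edge y(zoom) 120.48933758266764
p26 rms 1.28964775242614 tilt 0.13336959126298195 toe al,z -82.47812723132236 3.1824283285114916 heel al,z -3.184723997782656 13.82039302043562 pred heel edge y(zoom) 119.74017992895892
p28 rms 1.128819070150313 tilt 0.10947335236038123 toe al,z -82.25925817022505 3.125724616972782 heel al,z -2.7342978386504844 11.866110297338295 pred heel edge y(zoom) 123.42978224303596
p18 rms 1.1182165994646278 tilt 0.09871812489758587 toe al,z -82.50273199283255 4.525587412074213 heel al,z -2.888363553736064 12.410216524598788 pred heel edge y(zoom) 80.93990748876055
p20 rms 1.3087759569437183 tilt 0.12376247481380669 toe al,z -76.30289630590033 3.3036051348717272 heel al,z 3.0890512487331594 13.179346625115706 pred heel edge y(zoom) -32.45178636043829
```

Relative fits put the heel about 2 mm lower than before (13.8→11.9 mm), so it is now behind the wall. I unload the arm's stored deflection in small steps, watching whether the block stays.

{"method": "drive_tool", "body": {
  "plan": [
    [[0.0005,0,-0.0005],0],
    [[0.0005,0,-0.0005],0],
    [[0,0,0],0]
  ]
}}

```text
clock: 39.65
position: [532.3, -149.8, 65.4]
ee_rot: [0.999, 0.037, 0.006, 0.001]
contact_force: [6.9, 3.1, 10.5]
gripper_width: 39.7
```

{"method": "drive_tool", "body": {
  "plan": [
    [[0.0005,0,0],0],
    [[0.0005,0,0],0],
    [[0,0,0],0]
  ]
}}

```text
clock: 40.02
position: [532.4, -149.8, 65.3]
ee_rot: [0.999, 0.037, 0.005, 0.001]
contact_force: [4.2, 1.9, 11.4]
gripper_width: 39.9
```

{"method": "drive_tool", "body": {
  "plan": [
    [[0.0005,0,0],0],
    [[0.0005,0,0],0],
    [[0,0,0],0]
  ]
}}

```text
clock: 40.4
position: [532.5, -149.8, 65.1]
ee_rot: [0.999, 0.037, 0.004, 0.001]
contact_force: [3.1, 2.3, 12.6]
gripper_width: 40.0
```

```bash
bash lookz.sh p29
```

```text
40.55 [ 532.51 -149.84   65.16] [1.   0.04 0.   0.  ] [ 3.13  1.27 12.9 ] [ 0.72 -0.96 -0.03] 39.903602981380594
```

View pics/p29z.png

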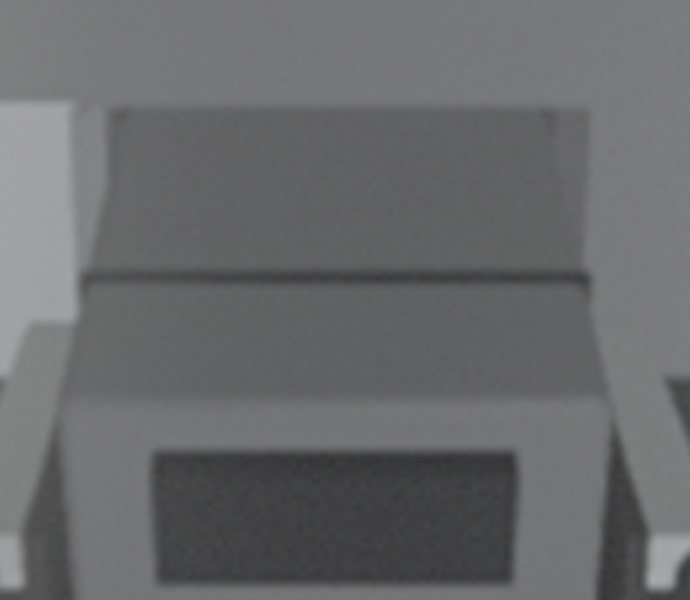

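{"method": "drive_tool", "body": {
  "plan": [
    [[0.0003,0,-0.0005],0],
    [[0.0003,0,-0.0005],0],
    [[0,0,-0.0005],0],
    [[0,0,0],0]
  ]
}}

```text
clock: 41.05
position: [532.4, -149.8, 65.2]
ee_rot: [0.999, 0.037, 0.003, 0.0]
contact_force: [4.0, 1.3, 4.9]
gripper_width: 39.7
```

{"method": "drive_tool", "body": {
  "plan": [
    [[0.0003,0,-0.0005],0],
    [[0.0003,0,-0.0005],0],
    [[0,0,0],0],
    [[0,0,0],0]
  ]
}}

```text
clock: 41.55
position: [532.4, -149.8, 65.3]
ee_rot: [0.999, 0.036, 0.002, 0.0]
contact_force: [5.1, 0.4, 1.8]
gripper_width: 39.9
```

```bash
bash lookz.sh p30
```

```text
41.7 [ 532.39 -149.85   65.3 ] [1.   0.04 0.   0.  ] [ 4.54 -0.39  0.88] [-0.05 -1.78  0.03] 39.809846492948616
```

View pics/p30z.png

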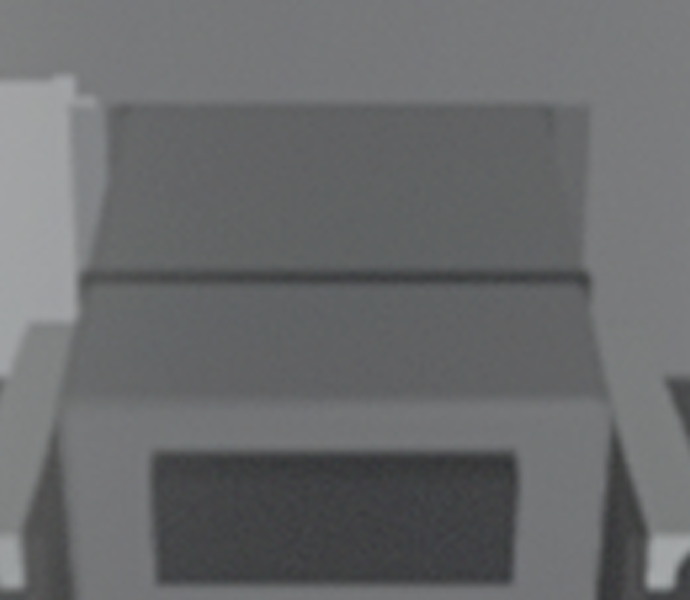

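{"method": "drive_tool", "body": {
  "plan": [
    [[0.0005,0,0],0],
    [[0.0005,0,0],0],
    [[0,0,0],0]
  ]
}}

```text
clock: 42.08
position: [532.4, -149.8, 65.2]
ee_rot: [0.999, 0.036, 0.001, 0.0]
contact_force: [4.7, -0.5, 1.8]
gripper_width: 39.9
```

{"method": "drive_tool", "body": {
  "plan": [
    [[0.0004,0,0],0],
    [[0.0004,0,0],0],
    [[0,0,0],0]
  ]
}}

```text
clock: 42.45
position: [532.4, -149.8, 65.2]
ee_rot: [0.999, 0.036, 0.0, 0.0]
contact_force: [4.0, -1.3, 4.5]
gripper_width: 39.7
```

```bash
bash lookz.sh p31
```

```text
42.6 [ 532.45 -149.77   65.21] [1.   0.04 0.   0.  ] [ 5.49 -1.52  4.08] [-0.62 -1.37  0.1 ] 39.962118644335206
```

View pics/p31z.png

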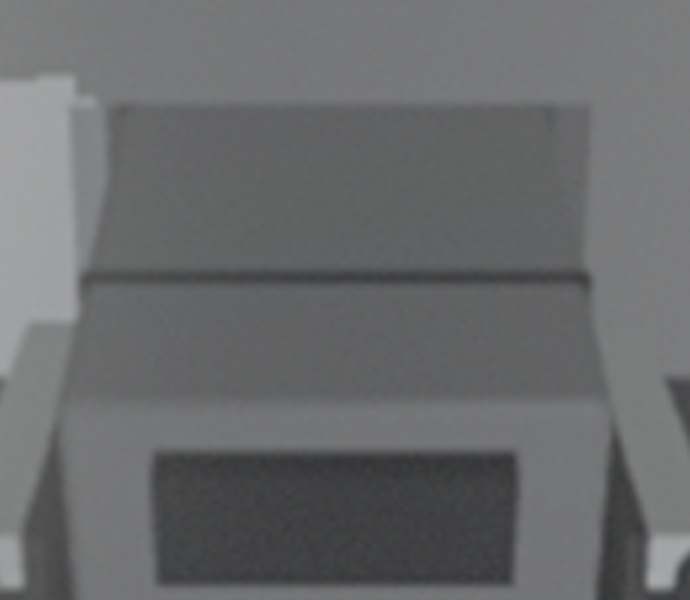

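With the arm command back to nearly the actual pose (load about 4 N), the block has stayed at x=532.4, so the heel is captured behind the wall. I open gently and look.

{"method": "drive_tool", "body": {
  "plan": [
    [[0,0,0],0],
    [[0,0,0],0]
  ],
  "fingers": 0.064
}}

```text
clock: 42.85
position: [531.2, -149.8, 64.5]
ee_rot: [0.999, 0.036, -0.001, -0.0]
contact_force: [2.0, -2.9, 2.3]
gripper_width: 39.6
```

{"method": "drive_tool", "body": {
  "plan": [
    [[0,0,0],0],
    [[0,0,0],0],
    [[0,0,0],0]
  ],
  "fingers": 0.05
}}

```text
clock: 43.22
position: [530.4, -149.6, 64.1]
ee_rot: [0.999, 0.036, -0.002, -0.0]
contact_force: [-1.8, -1.2, 0.1]
gripper_width: 40.6
```

```bash
bash lookz.sh p32
```

```text
43.375 [ 530.78 -149.56   64.2 ] [ 1.    0.04 -0.   -0.  ] [-2.01 -2.03 -0.95] [-0.48  0.35 -0.01] 40.43072139465951
```

View pics/p32z.png

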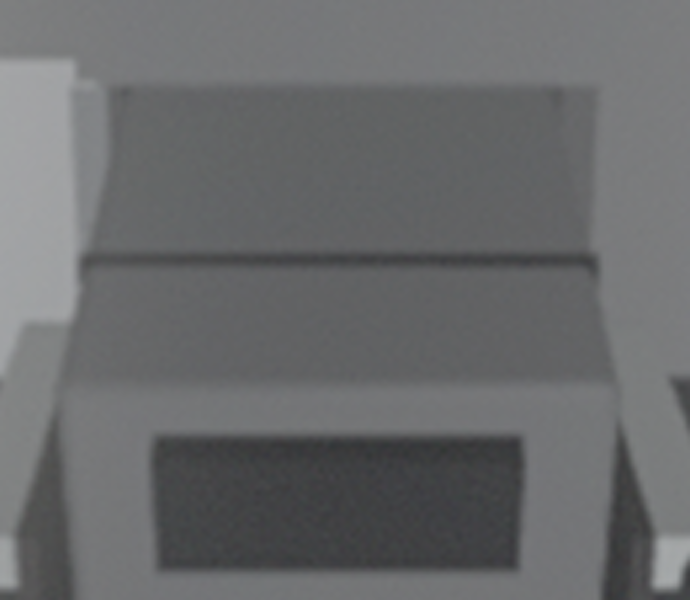

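The block stays captured on release: the heel face is still at the rim line (y≈85) while the tool relaxed 1.6 mm. Now I lift off, close the fingers and press the heel down from above at the thumb ridge.

{"method": "drive_tool", "body": {
  "plan": [
    [[0,0,0],0],
    [[0,0,0],0],
    [[0,0,0],0],
    [[0,0,-0.01],0],
    [[0,0,-0.02],0],
    [[0,0,-0.02],0],
    [[0,0,0],0]
  ],
  "fingers": -0.2
}}

```text
clock: 44.25
position: [533.7, -149.6, 117.2]
ee_rot: [0.999, 0.036, 0.002, 0.0]
contact_force: [-0.3, -1.1, -0.3]
gripper_width: 51.2
```

{"method": "drive_tool", "body": {
  "plan": [
    [[0.008,0,0],0],
    [[0.0075,0,0],0],
    [[0,0,0],0],
    [[0,0,0],0],
    [[0,0,0],0],
    [[0,0,0],0],
    [[0,0,0],0]
  ],
  "fingers": 1
}}

```text
clock: 45.12
position: [547.7, -148.5, 115.1]
ee_rot: [0.999, 0.036, 0.0, 0.0]
contact_force: [-0.2, 0.7, 0.1]
gripper_width: 0.1
```

```bash
python3 look.py p33
```

```text
45.275 [ 547.81 -148.49  115.1 ] [1.   0.04 0.   0.  ] [-0.16  0.71  0.01] [-0.01 -0.02  0.01] 0.08795025395072292
```

View pics/p33.png

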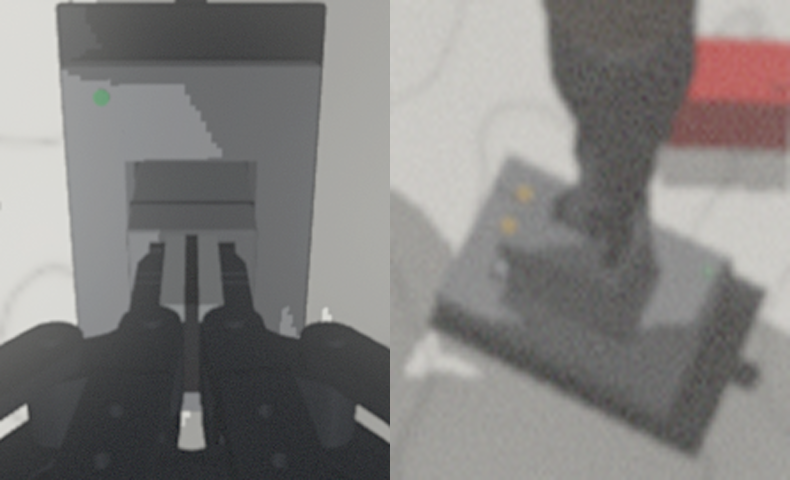

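{"method": "drive_tool", "body": {
  "plan": [
    [[-0.002,0,0.005],0],
    [[0,0,0.004],0],
    [[0,0,0.002],0],
    [[0,0,0.001],0],
    [[0,0,0],0],
    [[0,0,0],0]
  ]
}}

```text
clock: 46.02
position: [545.9, -148.6, 103.1]
ee_rot: [0.999, 0.036, 0.0, 0.0]
contact_force: [-0.6, -0.1, 0.4]
gripper_width: -0.2
```

{"method": "drive_tool", "body": {
  "plan": [
    [[0,0,0.001],0],
    [[0,0,0.001],0],
    [[0,0,0],0],
    [[0,0,0],0]
  ]
}}

```text
clock: 46.52
position: [545.8, -148.6, 101.0]
ee_rot: [0.999, 0.036, -0.0, 0.0]
contact_force: [0.5, -0.5, -0.1]
gripper_width: 0.2
```

{"method": "drive_tool", "body": {
  "plan": [
    [[0,0,0.001],0],
    [[0,0,0.001],0],
    [[0,0,0],0],
    [[0,0,0],0]
  ]
}}

```text
clock: 47.02
position: [546.0, -148.7, 99.6]
ee_rot: [0.999, 0.036, 0.0, 0.0]
contact_force: [-1.1, 0.6, 5.2]
gripper_width: 0.0
```

{"method": "drive_tool", "body": {
  "plan": [
    [[0,0,0.001],0],
    [[0,0,0],0],
    [[0,0,0],0]
  ]
}}

```text
clock: 47.4
position: [546.4, -148.8, 99.1]
ee_rot: [0.999, 0.036, 0.001, 0.0]
contact_force: [-2.2, 0.3, 7.2]
gripper_width: 0.0
```

{"method": "drive_tool", "body": {
  "plan": [
    [[0,0,0.001],0],
    [[0,0,0],0],
    [[0,0,0],0]
  ]
}}

```text
clock: 47.78
position: [546.8, -148.8, 98.4]
ee_rot: [0.999, 0.036, 0.001, 0.0]
contact_force: [-2.1, -0.2, 7.7]
gripper_width: -0.0
```

{"method": "drive_tool", "body": {
  "plan": [
    [[0,0,0.001],0],
    [[0,0,0],0],
    [[0,0,0],0]
  ]
}}

```text
clock: 48.15
position: [547.3, -148.7, 97.6]
ee_rot: [0.999, 0.037, 0.002, 0.0]
contact_force: [-1.4, 0.7, 8.2]
gripper_width: -0.1
```

The heel goes down steadily at about 8 N. I continue.

{"method": "drive_tool", "body": {
  "plan": [
    [[0.0005,0,0.001],0],
    [[0.0005,0,0.001],0],
    [[0,0,0],0],
    [[0,0,0],0]
  ]
}}

```text
clock: 48.65
position: [548.7, -148.7, 95.6]
ee_rot: [0.999, 0.037, 0.002, 0.0]
contact_force: [0.4, 0.6, 7.7]
gripper_width: 0.1
```

{"method": "drive_tool", "body": {
  "plan": [
    [[0.0005,0,0.001],0],
    [[0.0005,0,0.001],0],
    [[0,0,0],0],
    [[0,0,0],0]
  ]
}}

```text
clock: 49.15
position: [550.0, -148.5, 93.6]
ee_rot: [0.999, 0.037, 0.003, 0.0]
contact_force: [1.1, 0.4, 7.1]
gripper_width: -0.3
```

{"method": "drive_tool", "body": {
  "plan": [
    [[0.0005,0,0.001],0],
    [[0.0005,0,0.001],0],
    [[0,0,0],0],
    [[0,0,0],0]
  ]
}}

```text
clock: 49.65
position: [551.3, -148.4, 91.6]
ee_rot: [0.999, 0.037, 0.003, 0.0]
contact_force: [2.1, 1.0, 5.3]
gripper_width: -0.0
```

{"method": "drive_tool", "body": {
  "plan": [
    [[0,0,0.001],0],
    [[0,0,0.001],0],
    [[0,0,0],0],
    [[0,0,0],0]
  ]
}}

```text
clock: 50.15
position: [552.4, -148.3, 89.9]
ee_rot: [0.999, 0.037, 0.004, 0.001]
contact_force: [2.8, 0.7, 5.3]
gripper_width: 0.2
```

{"method": "drive_tool", "body": {
  "plan": [
    [[0,0,0.001],0],
    [[0,0,0.001],0],
    [[0,0,0],0],
    [[0,0,0],0]
  ]
}}

```text
clock: 50.65
position: [553.4, -148.2, 88.3]
ee_rot: [0.999, 0.037, 0.005, 0.001]
contact_force: [3.9, 1.7, 5.1]
gripper_width: -0.2
```

```bash
python3 look.py p34
```

```text
50.8 [ 553.36 -148.22   88.27] [1.   0.04 0.01 0.  ] [4.78 1.67 6.63] [ 0.38 -1.22 -0.03] 0.05065549121703192
```

View pics/p34.png

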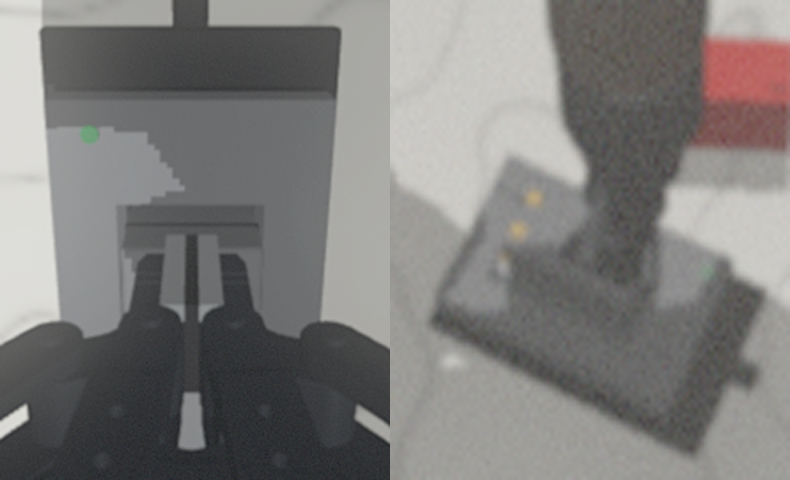

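{"method": "drive_tool", "body": {
  "plan": [
    [[0.001,0,0.001],0],
    [[0.001,0,0],0],
    [[0,0,0],0]
  ]
}}

```text
clock: 51.18
position: [553.6, -148.2, 88.0]
ee_rot: [0.999, 0.037, 0.003, 0.001]
contact_force: [-1.8, 2.3, 14.2]
gripper_width: -0.2
```

{"method": "drive_tool", "body": {
  "plan": [
    [[0,0,0.001],0],
    [[0,0,0],0],
    [[0,0,0],0]
  ]
}}

```text
clock: 51.55
position: [553.7, -148.2, 88.0]
ee_rot: [0.999, 0.037, 0.004, 0.001]
contact_force: [-2.8, 2.3, 18.5]
gripper_width: 0.0
```

{"method": "drive_tool", "body": {
  "plan": [
    [[0,0,0.001],0],
    [[0,0,0],0],
    [[0,0,0],0]
  ]
}}

```text
clock: 51.92
position: [553.7, -148.2, 87.9]
ee_rot: [0.999, 0.037, 0.004, 0.001]
contact_force: [-4.7, 4.0, 22.6]
gripper_width: -0.1
```

```bash
python3 look.py p35
```

```text
52.075 [ 553.69 -148.22   87.93] [1.   0.04 0.   0.  ] [-4.42  3.87 23.21] [ 1.14  1.32 -0.03] 0.42696402849985476
```

View pics/p35.png

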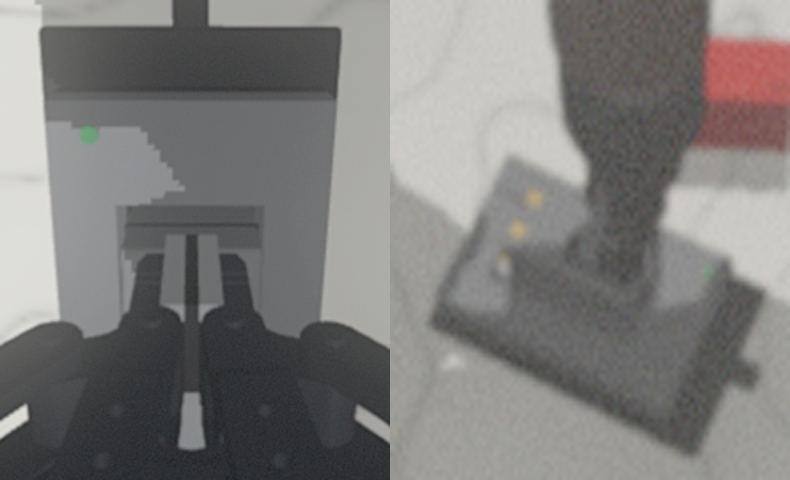

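It bottoms firmly at z≈88.0, which is the floor plus the block and ridge height. I lift off and inspect.

{"method": "drive_tool", "body": {
  "plan": [
    [[0,0,-0.003],0],
    [[0,0,-0.005],0],
    [[0,0,-0.02],0],
    [[-0.012,0,-0.03],0],
    [[-0.012,0,-0.03],0],
    [[-0.012,0,-0.02],0],
    [[0,0,0],0],
    [[0,0,0],0],
    [[0,0,0],0]
  ]
}}

```text
clock: 53.2
position: [514.6, -150.8, 189.5]
ee_rot: [0.999, 0.036, -0.001, -0.0]
contact_force: [0.5, -0.7, -0.7]
gripper_width: 0.2
```

Run:
```python
from bench import arm
from h import *
import pickle
d=arm.get_image("wrist"); e=arm.get_image("scene"); t=arm.get_image("top")
print(arm.read_state()["position"],arm.read_state()["contact_force"])
pickle.dump([d,e,t],open("f1.pkl","wb"))
a=cv2.resize(gam(d["image"][:,:,::-1])[60:300,190:390],(400,480),interpolation=cv2.INTER_CUBIC)
b=cv2.resize(gam(e["image"][:,:,::-1])[175:275,195:278],(400,480),interpolation=cv2.INTER_CUBIC)
cv2.imwrite("pics/f1.png",np.hstack([a,b]))
```

```text
[ 514.84157217 -150.83526144  190.07773617] [ 0.18168992 -0.59628598 -0.63145251]
```

View pics/f1.png

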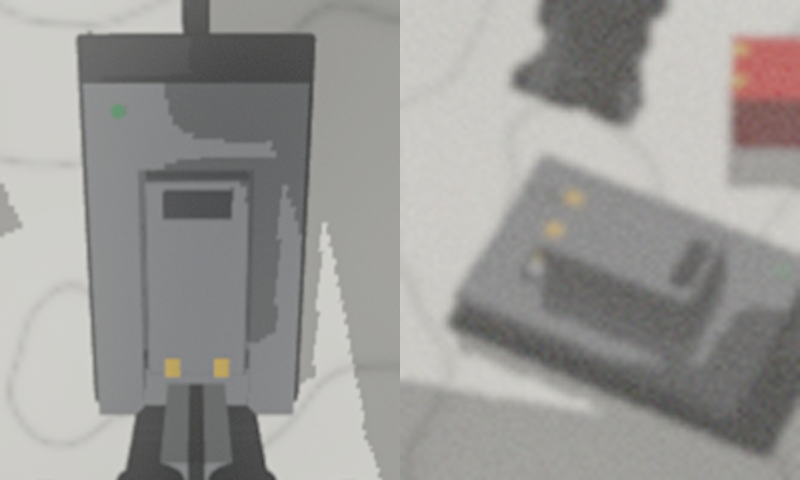

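The block lies in the pocket: wrist view has the ridge at (197,205), toe strips at (172,368) and (222,368), and the contact plate just behind them. To verify the toe is also down, I touch the toe half from above. If flat, contact should come at TCP z≈85.

{"method": "drive_tool", "body": {
  "plan": [
    [[-0.01,0,0.02],0],
    [[-0.01,0,0.025],0],
    [[0,0,0.025],0],
    [[0,0,0.02],0],
    [[0,0,0.008],0],
    [[0,0,0],0],
    [[0,0,0],0]
  ]
}}

```text
clock: 54.22
position: [495.6, -152.3, 93.8]
ee_rot: [0.999, 0.036, 0.001, 0.0]
contact_force: [0.4, 0.4, -0.2]
gripper_width: -0.1
```

{"method": "drive_tool", "body": {
  "plan": [
    [[0,0,0.002],0],
    [[0,0,0.002],0],
    [[0,0,0],0],
    [[0,0,0],0]
  ]
}}

```text
clock: 54.72
position: [495.0, -152.3, 89.1]
ee_rot: [0.999, 0.036, 0.0, 0.0]
contact_force: [-0.2, 0.3, -0.7]
gripper_width: -0.5
```

{"method": "drive_tool", "body": {
  "plan": [
    [[0,0,0.001],0],
    [[0,0,0.001],0],
    [[0,0,0],0],
    [[0,0,0],0]
  ]
}}

```text
clock: 55.22
position: [494.9, -152.3, 87.0]
ee_rot: [0.999, 0.036, -0.0, 0.0]
contact_force: [0.7, 0.2, -0.8]
gripper_width: -0.4
```

{"method": "drive_tool", "body": {
  "plan": [
    [[0,0,0.001],0],
    [[0,0,0],0],
    [[0,0,0],0]
  ]
}}

```text
clock: 55.6
position: [495.0, -152.3, 86.0]
ee_rot: [0.999, 0.036, -0.0, 0.0]
contact_force: [0.4, 0.2, 0.6]
gripper_width: 0.2
```

{"method": "drive_tool", "body": {
  "plan": [
    [[0,0,0.001],0],
    [[0,0,0],0],
    [[0,0,0],0]
  ]
}}

```text
clock: 55.98
position: [495.0, -152.3, 85.1]
ee_rot: [0.999, 0.036, 0.0, 0.0]
contact_force: [-0.9, -0.2, 1.3]
gripper_width: 0.2
```

{"method": "drive_tool", "body": {
  "plan": [
    [[0,0,0.001],0],
    [[0,0,0],0],
    [[0,0,0],0]
  ]
}}

```text
clock: 56.35
position: [495.0, -152.3, 85.1]
ee_rot: [0.999, 0.036, 0.0, 0.0]
contact_force: [-1.9, 1.2, 7.2]
gripper_width: 0.0
```

{"method": "drive_tool", "body": {
  "plan": [
    [[0,0,0.001],0],
    [[0,0,0],0],
    [[0,0,0],0]
  ]
}}

```text
clock: 56.72
position: [495.1, -152.3, 85.0]
ee_rot: [0.999, 0.037, 0.0, 0.0]
contact_force: [-4.2, 1.8, 14.5]
gripper_width: 0.2
```

The toe half is solid at z=85.0, exactly as for a flat block. I back off clear and hand in.

{"method": "drive_tool", "body": {
  "plan": [
    [[0,0,-0.004],0],
    [[0,0,-0.02],0],
    [[0,0,-0.04],0],
    [[0,0,-0.04],0],
    [[-0.02,0,-0.04],0],
    [[0,0,0],0],
    [[0,0,0],0],
    [[0,0,0],0]
  ]
}}

```text
clock: 57.72
position: [474.6, -153.7, 225.6]
ee_rot: [0.999, 0.036, -0.001, -0.0]
contact_force: [-0.4, 0.1, 0.4]
gripper_width: -0.2
```

Run:
```python
from bench import arm
from h import *
e=arm.get_image("scene"); t=arm.get_image("top"); d=arm.get_image("wrist")
s=arm.read_state();print(s["clock"],s["position"],s["contact_force"])
b=cv2.resize(gam(e["image"][:,:,::-1])[175:275,195:295],(400,400),interpolation=cv2.INTER_CUBIC)
a=cv2.resize(gam(d["image"][:,:,::-1])[20:300,160:420],(372,400),interpolation=cv2.INTER_CUBIC)
cv2.imwrite("pics/f2.png",np.hstack([a,b]))
cv2.imwrite("pics/f2t.png",gam(t["image"][:,:,::-1]))
```

```text
57.875 [ 474.85112544 -153.72359244  225.92224555] [-0.77955396 -0.06228931 -0.38425974]
```

View pics/f2.png

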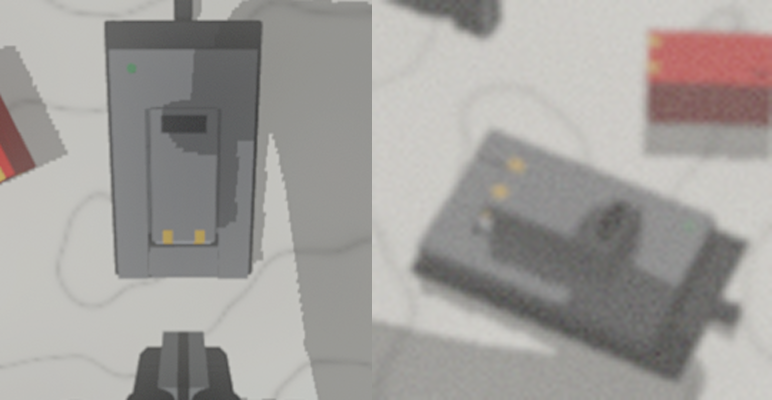

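View pics/f2t.png

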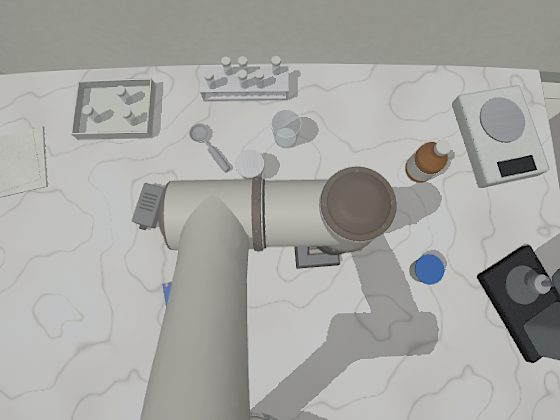

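The wrist view shows the block square in the pocket with even side gaps: ridge at (184,124), brass at (168,237) and (200,237). The top view shows the adaptor, spoon, beaker, bottle and pots at their starting pixels.

```bash
python3 -c "
from bench import arm
print(arm.job_done())"
```

```text
the job is handed in; nothing more can be done
None
```

The battery block is in the dock pocket, flat on the floor and released. I handed the job in at about 58 s; no verdict is reported back.

**How it went:**
- I gripped the grey block by its long sides and lifted it. I rested its heel on the far rim and slackened the grip so the toe dipped into the pocket.
- I pushed the contact plate back with about 8–10 N at the wrist until the heel cleared the wall, then let the heel in behind it. I finished by pressing the heel down from above with closed fingers, at about 5–8 N until it bottomed.

**Last checks:**
- **Flatness:** the fingertips met the ridge at TCP z = 88.0 mm and the toe half at 85.0 mm. Both are what a flat, fully seated block should give.
- **Position:** the wrist picture shows the block square in the pocket with even side gaps and its toe at the contact plate.
- **Bystanders:** those visible in the top view had not moved.
- **Gripper:** it was clear, with no contact force.

**What failed or disagreed:**
- The first capture failed. The heel slipped back onto the rim when I slackened the grip with the arm still loaded, so I repeated it and unloaded the arm first.
- My camera pose fits of the tilted block were off by a few mm (about 1–2 px residual), so I used them only for relative changes.
- The highest downforce was about 26 N at the wrist (about 29 N with the block's weight), while the heel rested on the rim. By my estimate the total block-on-dock load peaked at about 40 N in the final press, under the 50 N limit.

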